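# Open the loose-lidded stock bin and put the red carton away

## Task

Put the red carton away in the red stock bin: take whatever carton lies on the red bin's loose lid off it, lift the lid by its front lip and tip it back until it leans open by itself against the wire rest, then lay the red carton flat on the stock inside and leave the bin standing open. Set cartons down flat rather than dropping or tipping them over, do not let the lid slam or fall, and leave the blue bin shut and the tub, shaker and jar standing where they are. The blue carton should end lying flat on the counter or on the blue lid.

Things in the scene. Friction and masses are not known exactly. Their poses are not given: they have to be found in the camera images.
- bin_red: fixed red sheet-steel stock bin with a loose lid. Origin: centre of its footprint on the counter; x from its front, which faces away from the robot, to its back, z up. mm in this frame: front wall x -90 to -84, outer sides y +-86; rim z 110 carries the lid at front, sides and on a rear ledge x 45 to 75; side cheeks y +-80 to +-86 up to z 124; back stop x 75 to 81 up to z 126. Left or right of the blue bin.
- bin_red_in (a point): middle of the red bin's opening at the level of the stock's top: bin frame x -19.5, y 0, z 66 mm; axes as the bin's. The opening is 129 mm (x) by 140 mm (y), from here up to the rim 44 mm higher; the stock is a flat fixed layer of red cartons, lying across the bin (along y)
- bin_red_rest (a point): middle of the crossbar of the wire rest behind the red bin (bin frame x 104.5, y 0, z 215 mm; 8 mm steel wire, uprights at y +-70 leaning back from the back stop). The open lid leans on it, about 15 degrees past upright, its rear edge standing on the rear ledge against the back stop
- bin_blue: fixed blue stock bin, same make and sizes as the red one, same axes and origin; stays shut
- lid_red: loose lid of the red bin, not hinged: clear sheet 185 x 154 x 5 mm (x, y, z), white finger lip along the front edge (24 deep, 8 thick, underside level with the sheet's), 0.13 to 0.21 kg. Origin: middle of the underside; x to the rear edge (+92.5 mm), z up when shut. Lies on the rim between the cheeks (3 mm play each side), rear edge up to 4 mm short of the back stop. Too wide to grasp across.
- lid_red_lip (a point): middle of the lower front edge of the red bin's lid, on its lip (lid frame x -92.5, y 0, z 0 mm), axes as the lid's. Shut, the lip overhangs the front wall by about 22 mm, 110 mm above the counter, open from below. Pushed up and back there, the lid tips about its rear edge, held by ledge and back stop, and goes over its balance just past upright
- lid_blue: lid of the blue bin, same make and sizes as the red bin's lid; origin at the middle of the sheet's underside, x towards the rear edge
- carton_red: slim flat card carton, red with a pale band round its middle, 40 x 120 x 30 mm (x, y, z), 0.1 to 0.2 kg, rigid; origin at the centre of its underside, y along its length. Starts lying flat on one of the two lids (z 115 mm), roughly across the bin.
- carton_blue: slim flat card carton, blue with a pale band round its middle, 40 x 120 x 30 mm (x, y, z), 0.1 to 0.2 kg, rigid; origin at the centre of its underside, y along its length. Starts lying flat on the other lid.
- tub: bystander: orange supplement tub with black cap, 104 mm across, 135 mm tall, stands upright; origin at the centre of its underside
- shaker: bystander: grey drink shaker with green top, 92 mm across at the widest, 200 mm tall, stands upright; origin at the centre of its underside
- jar: bystander: small white jar with green cap, 57 mm across, 90 mm tall, stands upright before the bins, on their front side; origin at the centre of its underside
There are look-alikes about, which are no part of the job. Leave any yellow look-alike of the lid_red alone.

How it is judged:
On the way:
1. the red bin's lid leans open against its wire rest, with the red carton not yet in the bin (angle between lid_red's own z axis and vertical between 1.65 and 2.1 rad and x of lid_red_lip in the frame of bin_red above 0.08 m and z of lid_red_lip in the frame of bin_red above 0.25 m and not (x of carton_red in the frame of bin_red between -0.084 and 0.045 m and y of carton_red in the frame of bin_red between -0.07 and 0.07 m and z of carton_red in the frame of bin_red between 0.055 and 0.085 m)), for 0.3 s.
At the end, for the whole second after the job is handed in: Red lid leans open by itself, tilted 95 to 120 degrees, lip above and behind its rear edge; red carton flat (0.2 rad) on the stock in the red bin; blue carton flat (0.15 rad) on the counter or the blue lid; blue lid within 15 mm of its start; cartons and red lid at rest (angle between lid_red's own z axis and vertical between 1.65 and 2.1 rad and x of lid_red_lip in the frame of bin_red above 0.08 m and z of lid_red_lip in the frame of bin_red above 0.25 m and x of carton_red in the frame of bin_red between -0.084 and 0.045 m and y of carton_red in the frame of bin_red between -0.07 and 0.07 m and z of carton_red in the frame of bin_red between 0.055 and 0.085 m and angle between carton_red's own z axis and vertical below 0.2 rad and angle between carton_blue's own z axis and vertical below 0.15 rad and height (world z) of carton_blue above -0.01 m and (height (world z) of carton_blue below 0.012 m or (height (world z) of carton_blue between 0.1 and 0.13 m and contact force between carton_blue and lid_blue above 0.2 N)) and distance of lid_blue from where it was at the start of the episode below 0.015 m and linear speed of each of carton_red, carton_blue, lid_red below 0.02 m/s); the robot touches nothing.
It fails at once if a carton is dropped (falls freely faster than 0.9 m/s, about 40 mm) ((linear speed of carton_red above 0.9 m/s and contact force between carton_red and anything else below 0.01 N) or (linear speed of carton_blue above 0.9 m/s and contact force between carton_blue and anything else below 0.01 N)).
It fails at once if a carton is tipped over (more than 0.8 rad) (angle between any of carton_red, carton_blue's own z axis and vertical above 0.8 rad).
It fails at once if the red bin's lid slams or falls (turns faster than 6 rad/s) (angular speed of lid_red above 6 rad/s).
It fails at once if the blue bin's lid is shifted by more than 15 mm (distance of lid_blue from where it was at the start of the episode above 0.015 m).
It fails at once if the tub, shaker or jar is shifted by more than 25 mm or tipped ((distance of tub from where it was at the start of the episode above 0.025 m or angle between tub's own z axis and vertical above 0.35 rad) or (distance of shaker from where it was at the start of the episode above 0.025 m or angle between shaker's own z axis and vertical above 0.35 rad) or (distance of jar from where it was at the start of the episode above 0.025 m or angle between jar's own z axis and vertical above 0.35 rad)).
It also fails if it takes over 72 s, if anything falls off the work surface, if the arm or the gripper's body presses on something with over 40 N, if the wrist force passes 120 N, or if a joint passes its speed limit or range.

## Robot

A 6-joint arm with a two-finger parallel gripper is mounted at the origin on the work surface. World frame = base frame: x ahead of the robot, y to its left, z up, the work surface at z = 0. Lengths are in m, angles in rad, forces in N, time in s.
With the tool pointing down it reaches from about 0.425 to 1.125 m from the base axis. Payload 14.9 kg.
Tool frame: the origin (TCP) lies on the mounting face of the last link; the fingertips stand 191 mm ahead of it and the grasp point (between the pads) lies 172 mm ahead of it (bot.tcp_to_grasp is the distance from the TCP to the grasp point, in m); z points along the fingers, y is the direction in which the jaws open and shut (so a half turn about z gives the same grasp; the last joint's range is limited). The gripper opens to 91 mm and grips with 3 to 60 N. Pads are 32 mm wide; open, the fingers measure 118 mm over their backs; the gripper's body (76 mm by 178 mm) begins 60 mm behind the grasp point.
Start: joints at [1.179, 0.379, 1.734, -0, 1.028, -0.033], TCP at [0.246, 0.655, 0.405] pointing down, gripper open.
Joint ranges: [-2.77, 2.77], [-0.74, 2.19], [0, 2.66], [-1.06, 4.2], [0.31, 2.87], [-3.08, 3.08]. Speed limits (rad/s): [1.89, 1.89, 2.39, 3.14, 3.14, 3.14].

## Interface

Orientations are given as a unit quaternion [w, x, y, z].
In Python, from plant import bot gives the robot as it stands.
- The arm moves only by the shell command python3 -m inch 'ROWS'. ROWS is JSON, a list of rows, each an object with "travel": the shift along the world's x, y, z in mm, a list of three; "turn": the turn, a rotation vector about the world's x, y, z in degrees, a list of three; "fingers": the closure in counts, from 0 (fully open) to 255 (shut). In form: [{"travel": [dx, dy, dz], "turn": [rx, ry, rz], "fingers": fingers}, ...]. A call has exactly 10 rows; each row shifts and turns the pose as measured when the row begins; what a row does not reach is not made up. A row lasts 1/10 s, in which the tool goes at most 50 mm and 8.59 degrees, less where a joint would pass 70% of its speed; a pose out of reach is approached as far as the arm can. A call is refused whole if a number of a shift passes 50 or a number of a turn 8.59, either way. A call with a gripper value outside its range is refused whole. The fingers move at their own pace and stop on an object; the grip force is fixed at half the most. Time passes only in rows, so rows that do not move let the fingers close, or fill a call up. It gives the time, the measured TCP pose, the force and the opening at its end, in the units of the state.
- bot.get_state(): the state, without advancing time (a new reading comes with each control period).
- bot.camera(name): name is "scene" or "side" or "wrist"; returns the picture (400x640x3 uint8, red, green, blue); there is no depth.
- bot.camera_params(name): a dict with "intrinsics" (3x3 intrinsics, pixels), "R" (3x3) and "t" (3): a world point X has camera coordinates R X + t. Camera axes: x right, y down, z forward; pixel columns grow to the right and rows downward; lengths in m; the calibration is good to about 2 mm. A picture is of the moment at which its call begins: read the wrist's pose just before it. camera_params takes no time and is no camera call; for the wrist camera it gives the pose at the moment of the call.
- bot.job_done(): hands the job in, once; it reports no verdict.
Trained networks look in the newest picture that a camera, given by its name, has taken for a name from the list of things; names that differ only in an ending like _2 or _b are one class to them, and where a whole thing is asked for, a point or a joint stands for the part that bears it (a point fixed in the world has none). Each returns a list of dicts, best first, with "score" (0 to 1); they miss things now and then, are a little off and sometimes report something else, mostly with a low value. They report only what shows in the picture. A call takes as long as a camera call. They do not tell look-alikes from the thing itself.
- bot.cut_out(camera, target): "region" (400x640 bool, what is visible of it) and "extent" ([left, top, right, bottom] in pixels, round what is visible of it).
- bot.pinpoint(camera, target): "uv" ([column, row] in pixels: a listed point, or the origin of a listed thing).
The state is a dict: "t": time; "joint_pos": joint angles; "joint_vel": joint speeds; "joint_torque": joint torques, N m; "eef_pos": TCP position; "eef_rot": TCP orientation; "ft_force": force on the tool from outside, world axes, zero at the start; "wrist_torque": the same for the moment, N m; "grip_width": finger opening in m.
Only numpy, scipy, OpenCV 4.12 (cv2) and the standard library are available. Lean on these libraries where they do the work, as an engineer would, in place of code of your own. Each camera call takes 0.05 s, during which the arm holds its last target.

## Working session

There is one attempt and no reset: what is moved stays moved. The work goes in short steps, Python scripts to look and compute and a shell command to move; the robot and the scene stay as the last step left them, time stands still between calls to the robot, and variables do not carry over. Pictures are saved under pics/ and viewed, and the job is handed in when it is done.

```bash
ls; mkdir -p pics
python3 - <<'E'
from plant import bot
import cv2
s=bot.get_state();print({k:(v if not hasattr(v,'round') else v) for k,v in s.items()})
for c in("scene","side","wrist"):
    im=bot.camera(c);cv2.imwrite(f"pics/{c}0.png",im[:,:,::-1])
    p=bot.camera_params(c);print(c,p)
E
```

```text
pics
{'t': 0.0, 'joint_pos': array([ 1.17868049e+00,  3.79374598e-01,  1.73478852e+00, -1.34792338e-05,
        1.02850332e+00, -3.33025696e-02]), 'joint_vel': array([ 0.00053004, -0.00072934,  0.0005419 , -0.00048578,  0.00176538,
       -0.00057894]), 'joint_torque': array([ 4.75196895e-03, -7.63731265e+01, -4.34368873e+01,  6.52760267e-02,
        4.23341431e-02, -7.75020044e-05]), 'eef_pos': array([0.24574749, 0.65523637, 0.40410806]), 'eef_rot': array([-1.07702308e-04,  1.78442309e-01,  9.83950229e-01, -5.26012016e-04]), 'ft_force': array([-0.01096501, -0.47230172, -0.11111297]), 'wrist_torque': array([-0.03036862,  0.06730957, -0.01072657]), 'grip_width': 0.09128915090620601}
scene {'intrinsics': array([[382.00088517,   0.        , 320.7235039 ],
       [  0.        , 382.00088517, 203.51355456],
       [  0.        ,   0.        ,   1.        ]]), 'R': array([[ 0.1122654 ,  0.99358724,  0.01344874],
       [ 0.63327331, -0.06111071, -0.77151176],
       [-0.76574238,  0.0951308 , -0.6360729 ]]), 't': array([-0.06500775, -0.19037791,  1.65240436])}
side {'intrinsics': array([[374.21238533,   0.        , 319.78288707],
       [  0.        , 374.21238533, 198.17740213],
       [  0.        ,   0.        ,   1.        ]]), 'R': array([[ 0.87714431, -0.48019915,  0.00516137],
       [-0.31194528, -0.57791306, -0.75412641],
       [ 0.36511369,  0.65986762, -0.65670901]]), 't': array([-0.46230445,  0.29035405,  0.99582116])}
wrist {'intrinsics': array([[342.60679427,   0.        , 322.0072615 ],
       [  0.        , 342.60679427, 206.52811685],
       [  0.        ,   0.        ,   1.        ]]), 'R': array([[ 0.35159641,  0.93615048, -0.00150112],
       [ 0.90389547, -0.33906401,  0.26078454],
       [ 0.2436246 , -0.09304776, -0.96539586]]), 't': array([-0.69925967, -0.02851649,  0.39207321])}
```

View pics/scene0.png

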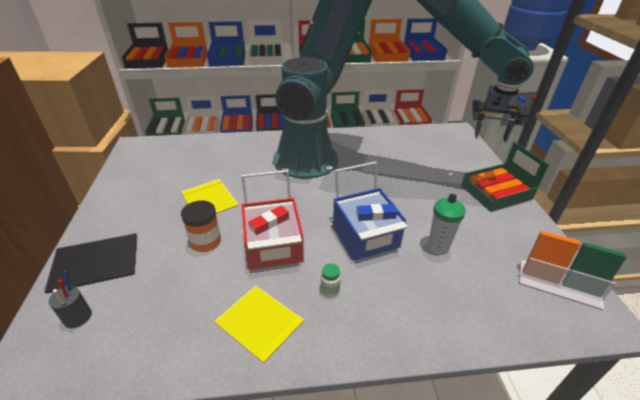

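View pics/side0.png

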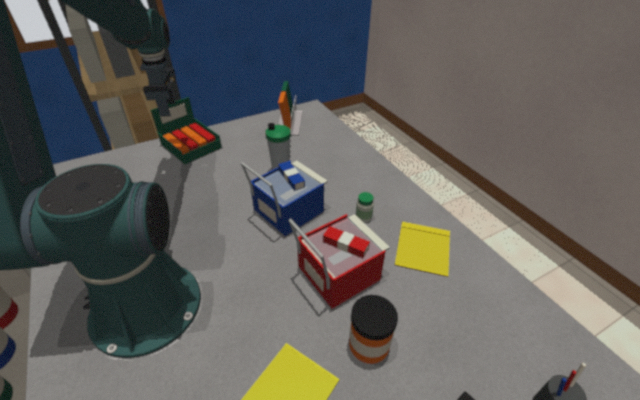

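View pics/wrist0.png

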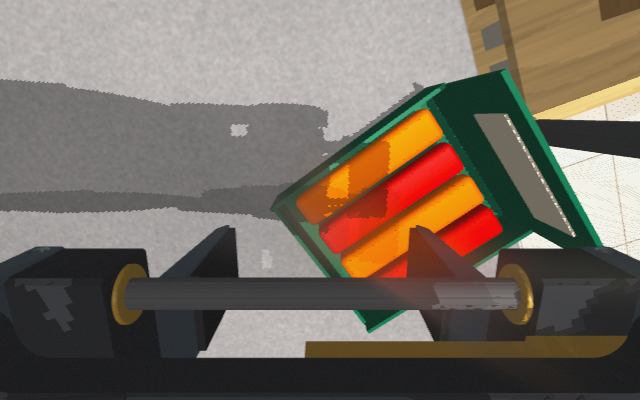

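```bash
cat > h.py <<'E'
from plant import bot
import numpy as np, cv2
from scipy.spatial.transform import Rotation as Ro
def proj(c,X,p=None):
    p=p or bot.camera_params(c); q=p["R"]@np.asarray(X)+p["t"]; k=p["intrinsics"]@q; return k[:2]/k[2]
def ray(c,uv,p=None):
    p=p or bot.camera_params(c); d=p["R"].T@np.linalg.inv(p["intrinsics"])@np.array([uv[0],uv[1],1.]); return -p["R"].T@p["t"], d/np.linalg.norm(d)
def atz(c,uv,z,p=None):
    o,d=ray(c,uv,p); return o+d*(z-o[2])/d[2]
def tri(obs):
    A=np.zeros((3,3));b=np.zeros(3)
    for c,uv in obs:
        o,d=ray(c,uv);P=np.eye(3)-np.outer(d,d);A+=P;b+=P@o
    X=np.linalg.solve(A,b);return X,[np.round(proj(c,X)-uv,1) for c,uv in obs]
def st():
    s=bot.get_state();q=s["eef_rot"];R=Ro.from_quat([q[1],q[2],q[3],q[0]])
    M=R.as_matrix();print("t",round(s["t"],2),"tcp",s["eef_pos"].round(4),"grasp",(s["eef_pos"]+M[:,2]*bot.tcp_to_grasp).round(4),"z",M[:,2].round(3),"y",M[:,1].round(3),"J",s["joint_pos"].round(3),"F",s["ft_force"].round(1),"w",round(s["grip_width"],4))
E
python3 - <<'E'
from h import *
for n in ["bin_red","bin_red_in","bin_red_rest","bin_blue","lid_red","lid_red_lip","lid_blue","carton_red","carton_blue","tub","shaker","jar"]:
    o=[]
    for c in("scene","side"):
        r=bot.pinpoint(c,n)
        print(n,c,[(np.round(x["uv"],1),round(x["score"],2)) for x in r[:3]])
        if r:o.append((c,r[0]["uv"]))
    if len(o)==2: X,e=tri(o);print("   ",X.round(4),e)
E
```

```text
bin_red scene [(array([274. , 247.8]), 0.74)]
bin_red side [(array([337.3, 271.6]), 0.72)]
    [ 0.5097 -0.1433 -0.0022] [array([ 0.8, -0.6]), array([0.9, 0.8])]
bin_red_in scene [(array([332.5, 289.8]), 0.51)]
bin_red_in side []
bin_red_rest scene [(array([263.6, 172.8]), 0.85)]
bin_red_rest side [(array([305.2, 235.9]), 0.64), (array([288.1, 212.8]), 0.49)]
    [ 0.4004 -0.1601  0.2207] [array([ 0.6, -0.5]), array([0.7, 0.7])]
bin_blue scene [(array([366.6, 235.5]), 0.78), (array([269.2, 226. ]), 0.72)]
bin_blue side [(array([287.8, 212.1]), 0.95)]
    [ 0.4889  0.1641 -0.0026] [array([-0.8,  0.8]), array([-0.7, -0.8])]
lid_red scene [(array([270.8, 223.1]), 0.93), (array([256.5, 321.3]), 0.84), (array([209.5, 194.4]), 0.61)]
lid_red side [(array([346.1, 246.6]), 0.82), (array([426.2, 247.9]), 0.79), (array([288.7, 391.9]), 0.57)]
    [ 0.5222 -0.151   0.1138] [array([-0.8,  0.6]), array([-0.9, -0.8])]
lid_red_lip scene [(array([203.7, 185.4]), 0.9), (array([283.4, 339. ]), 0.67), (array([276.9, 246.5]), 0.57)]
lid_red_lip side [(array([372.2, 229.9]), 0.73), (array([426.1, 226.2])
[... 375 characters left out ...]
ray([ 0.2, -0.2]), array([0.2, 0.2])]
carton_blue scene [(array([375.2, 214. ]), 0.82)]
carton_blue side [(array([289.7, 178.6]), 0.84), (array([374.6, 230.7]), 0.17)]
    [0.5133 0.1791 0.119 ] [array([ 0.3, -0.3]), array([0.3, 0.3])]
tub scene [(array([208.3, 245.2]), 0.63)]
tub side [(array([370.7, 345.1]), 0.94)]
    [ 0.4694 -0.3653 -0.0136] [array([-0.8,  0.4]), array([-1. , -0.7])]
shaker scene [(array([435.9, 244.3]), 0.87)]
shaker side [(array([281.8, 172.2]), 0.8)]
    [0.5616 0.3783 0.0036] [array([-1.4,  1.6]), array([-1.1, -1.5])]
jar scene [(array([328.1, 290.6]), 0.72)]
jar side [(array([360.5, 215.6]), 0.77)]
    [0.6978 0.0143 0.0009] [array([ 2. , -1.7]), array([1.8, 1.5])]
```

Run:
```python
from h import *
a=cv2.imread("pics/scene0.png")[160:300,180:420]
cv2.imwrite("pics/sc_crop.png",cv2.resize(a,None,fx=3.3,fy=3.3,interpolation=cv2.INTER_CUBIC))
a=cv2.imread("pics/side0.png")[150:370,230:470]
cv2.imwrite("pics/si_crop.png",cv2.resize(a,None,fx=2.7,fy=2.7,interpolation=cv2.INTER_CUBIC))
print(tri([("scene",(276.9,246.5)),("side",(372.2,229.9))]))
```

```text
(array([ 0.62098621, -0.13374618,  0.11290315]), [array([-0.5,  0.4]), array([-0.5, -0.4])])
```

View pics/sc_crop.png

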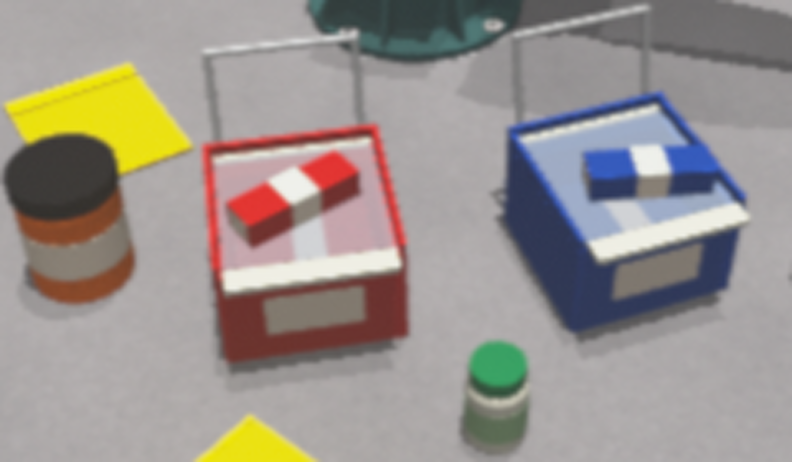

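View pics/si_crop.png

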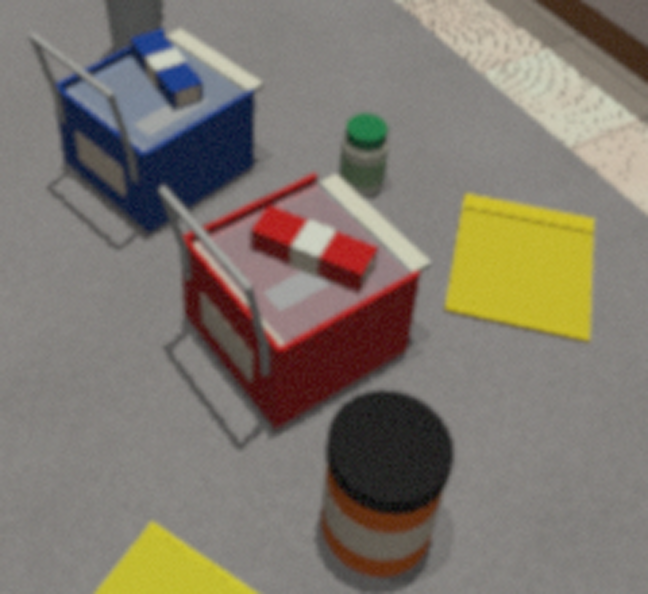

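```bash
cat > fit.py <<'E'
from h import *
from scipy.optimize import least_squares
S=lambda u,v:(180+u/3.3,160+v/3.3); D=lambda u,v:(230+u/2.7,150+v/2.7)
def pose(p): 
    c,s=np.cos(p[2]),np.sin(p[2]); return np.array([[c,-s,0],[s,c,0],[0,0,1]]),np.array([p[0],p[1],0])
def fit(obs,p0,z=0):
    P={c:bot.camera_params(c) for c in("scene","side")}
    def f(p):
        R,t=pose(p);t=t+[0,0,z]
        return np.concatenate([proj(c,R@(np.array(X)/1000)+t,P[c])-uv for c,X,uv in obs])
    r=least_squares(f,p0,loss="soft_l1");return r.x,r.fun.reshape(-1,2).round(1)
red=[("scene",(-90,86,0),S(230,362)),("scene",(-90,-86,0),S(405,337)),("scene",(104.5,72,217),S(207,50)),("scene",(104.5,-72,217),S(357,34)),
("scene",(81,86,126),S(206,147)),("scene",(81,-86,126),S(376,127)),
("side",(104.5,72,217),D(252,293)),("side",(104.5,-72,217),D(165,190)),("side",(81,86,0),D(280,425)),("side",(-90,86,0),D(408,350))]
blue=[("scene",(-90,86,0),S(577,335)),("scene",(-90,-86,0),S(728,288)),("scene",(81,86,126),S(510,130)),("scene",(81,-86,126),S(660,95)),("scene",(104.5,72,217),S(516,36)),("scene",(104.5,-72,217),S(647,8)),
("side",(81,86,0),D(152,230)),("side",(-90,86,0),D(252,160))]
E
python3 - <<'E'
from fit import *
for n,o,p0 in(("red",red,(.51,-.145,3.2)),("blue",blue,(.49,.165,3.4))):
    x,r=fit(o,p0);print(n,x.round(4),np.degrees(x[2]));print(r.tolist())
# cartons: ends from crops, top z=.145
for n,pts in (("red",[(240,222),(345,170)]),("blue",[(600,165),(708,160)])):
    pass
# carton red: top-face corners scene z .145
for uv in [S(228,208),S(250,226),S(358,178),S(333,153)]: print("red sc",atz("scene",uv,.145).round(4))
for uv in [D(265,208),D(255,228),D(362,272),D(377,250)]: print("red si",atz("side",uv,.145).round(4))
for uv in [S(585,152),S(588,177),S(718,171),S(706,148)]: print("blue sc",atz("scene",uv,.145).round(4))
E
```

```text
red [ 0.5058 -0.1477  3.2408] 185.68448436824025
[[-0.9, 1.1], [1.4, 0.2], [-1.2, 0.9], [-0.3, 0.7], [-1.5, -0.5], [0.4, -0.9], [-0.1, -2.3], [-0.6, -0.9], [-1.1, 1.5], [0.0, -0.3]]
blue [0.491  0.1636 3.4246] 196.21353044729076
[[0.2, 0.5], [1.3, -0.1], [-0.4, -0.3], [0.4, -1.4], [-0.2, 0.4], [0.2, -0.3], [0.0, 0.7], [0.6, 1.0]]
red sc [ 0.5475 -0.21    0.145 ]
red sc [ 0.5728 -0.1901  0.145 ]
red sc [ 0.5181 -0.0931  0.145 ]
red sc [ 0.4801 -0.1147  0.145 ]
red si [ 0.501  -0.0936  0.145 ]
red si [ 0.4786 -0.113   0.145 ]
red si [ 0.5399 -0.2112  0.145 ]
red si [ 0.5683 -0.1948  0.145 ]
blue sc [0.5015 0.1212 0.145 ]
blue sc [0.5371 0.1173 0.145 ]
blue sc [0.5405 0.2391 0.145 ]
blue sc [0.5067 0.2367 0.145 ]
```

```bash
python3 -m inch '[{"travel":[27,-38,6],"turn":[0,0,-4],"fingers":0},{"travel":[27,-38,6],"turn":[0,0,-4],"fingers":0},{"travel":[27,-38,6],"turn":[0,0,-4],"fingers":0},{"travel":[27,-38,6],"turn":[0,0,-4],"fingers":0},{"travel":[27,-38,6],"turn":[0,0,-4],"fingers":0},{"travel":[27,-38,6],"turn":[0,0,-4],"fingers":0},{"travel":[27,-38,6],"turn":[0,0,-4],"fingers":0},{"travel":[27,-38,6],"turn":[0,0,-4],"fingers":0},{"travel":[6,-48,0],"turn":[0,0,-4],"fingers":0},{"travel":[6,-48,0],"turn":[0,0,0],"fingers":0}]'; python3 -c "
from h import *;st()"
```

```text
t: 2.35
eef_pos: [0.4786, 0.2443, 0.4555]
eef_rot: [0.001, 0.482, 0.876, 0.002]
ft_force: [1.2, 0.3, 0.4]
grip_width: 0.0911
t 2.35 tcp [0.4786 0.2443 0.4555] grasp [0.4793 0.2447 0.2835] z [ 0.004  0.002 -1.   ] y [0.845 0.535 0.005] J [ 4.290e-01  5.800e-02  2.030e+00  1.000e-03  1.049e+00 -1.360e-01] F [1.2 0.3 0.4] w 0.0911
```

```bash
python3 -m inch '[{"travel":[5,-44,0],"turn":[0,0,0],"fingers":0},{"travel":[5,-44,0],"turn":[0,0,0],"fingers":0},{"travel":[5,-44,0],"turn":[0,0,0],"fingers":0},{"travel":[5,-44,0],"turn":[0,0,0],"fingers":0},{"travel":[5,-44,0],"turn":[0,0,0],"fingers":0},{"travel":[5,-44,0],"turn":[0,0,0],"fingers":0},{"travel":[5,-44,0],"turn":[0,0,0],"fingers":0},{"travel":[5,-44,0],"turn":[0,0,0],"fingers":0},{"travel":[5,-44,0],"turn":[0,0,0],"fingers":0},{"travel":[0,0,0],"turn":[0,0,0],"fingers":0}]'
python3 - <<'E'
from h import *
st();p=bot.camera_params("wrist");im=bot.camera("wrist");cv2.imwrite("pics/w1.png",im[:,:,::-1])
import pickle;pickle.dump(p,open("p1.pkl","wb"))
r=bot.cut_out("wrist","carton_red")
for x in r[:2]:
    m=x["region"].astype(np.uint8);print(x["score"],x["extent"],m.sum())
    c,_=cv2.findContours(m,0,2);b=cv2.minAreaRect(max(c,key=cv2.contourArea));q=cv2.boxPoints(b);print(q.round(1).tolist());print([atz("wrist",u,.145,p)[:2].round(4).tolist() for u in q])
E
```

```text
t: 3.35
eef_pos: [0.5223, -0.1729, 0.4586]
eef_rot: [0.004, 0.484, 0.875, 0.003]
ft_force: [-0.7, 0.4, -0.3]
grip_width: 0.0915
t 3.35 tcp [ 0.5223 -0.1729  0.4586] grasp [ 0.5241 -0.1726  0.2866] z [ 0.011  0.002 -1.   ] y [0.847 0.531 0.01 ] J [-0.363  0.076  2.004  0.006  1.052 -0.926] F [-0.7  0.4 -0.3] w 0.0915
0.78 [303.5, 104.6, 356.4, 243.9] 6307
[[306.0, 106.0], [355.0, 106.0], [355.0, 242.0], [306.0, 242.0]]
[[0.4712, -0.1116], [0.5054, -0.0902], [0.5715, -0.19], [0.5334, -0.2137]]
```

View pics/w1.png

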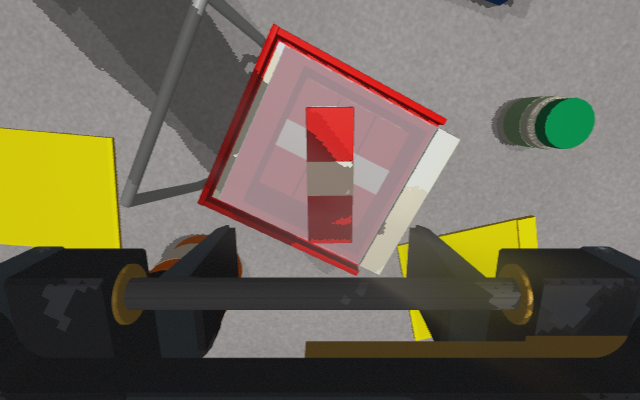

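```bash
python3 -m inch '[{"travel":[0,20,0],"turn":[0,0.6,0],"fingers":0},{"travel":[0,0,-35],"turn":[0,0,0],"fingers":0},{"travel":[0,0,-35],"turn":[0,0,0],"fingers":0},{"travel":[0,0,-30],"turn":[0,0,0],"fingers":0},{"travel":[0,0,-15],"turn":[0,0,0],"fingers":0},{"travel":[0,0,-5],"turn":[0,0,0],"fingers":0},{"travel":[0,0,0],"turn":[0,0,0],"fingers":0},{"travel":[0,0,0],"turn":[0,0,0],"fingers":0},{"travel":[0,0,0],"turn":[0,0,0],"fingers":0},{"travel":[0,0,0],"turn":[0,0,0],"fingers":0}]'
python3 - <<'E'
from h import *
st();im=bot.camera("wrist");cv2.imwrite("pics/w2.png",im[:,:,::-1])
E
```

```text
t: 4.45
eef_pos: [0.5218, -0.1398, 0.3386]
eef_rot: [0.002, 0.48, 0.878, 0.002]
ft_force: [0.4, 0.1, 0.8]
grip_width: 0.0911
t 4.45 tcp [ 0.5218 -0.1398  0.3386] grasp [ 0.5227 -0.1395  0.1666] z [ 0.005  0.002 -1.   ] y [0.842 0.54  0.005] J [-0.305  0.224  2.089  0.004  0.825 -0.879] F [0.4 0.1 0.8] w 0.0911
```

View pics/w2.png

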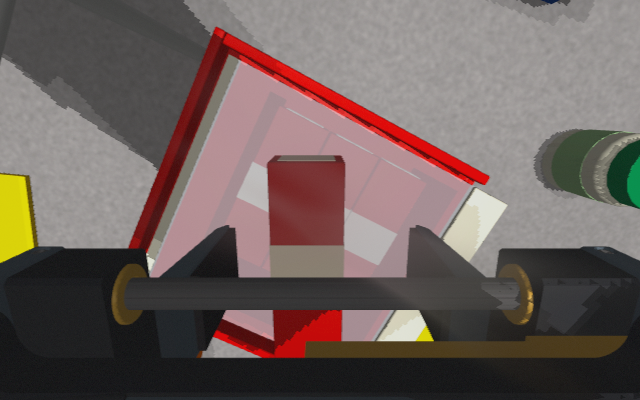

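```bash
python3 -m inch '[{"travel":[-1,-13,0],"turn":[0,0.3,0],"fingers":0},{"travel":[0,0,-10],"turn":[0,0,0],"fingers":0},{"travel":[0,0,-10],"turn":[0,0,0],"fingers":0},{"travel":[0,0,-7],"turn":[0,0,0],"fingers":0},{"travel":[0,0,0],"turn":[0,0,0],"fingers":0},{"travel":[0,0,0],"turn":[0,0,0],"fingers":160},{"travel":[0,0,0],"turn":[0,0,0],"fingers":255},{"travel":[0,0,0],"turn":[0,0,0],"fingers":255},{"travel":[0,0,0],"turn":[0,0,0],"fingers":255},{"travel":[0,0,0],"turn":[0,0,0],"fingers":255}]'
python3 - <<'E'
from h import *
st();im=bot.camera("wrist");cv2.imwrite("pics/w3.png",im[:,:,::-1])
E
```

```text
t: 5.5
eef_pos: [0.5208, -0.1544, 0.3097]
eef_rot: [-0.0, 0.48, 0.877, 0.001]
ft_force: [0.6, 0.3, -0.2]
grip_width: 0.0541
t 5.5 tcp [ 0.5208 -0.1544  0.3097] grasp [ 0.5208 -0.1542  0.1377] z [-0.     0.001 -1.   ] y [0.842 0.539 0.001] J [-3.310e-01  2.750e-01  2.091e+00  2.000e-03  7.750e-01 -9.020e-01] F [ 0.6  0.3 -0.2] w 0.0541
```

View pics/w3.png

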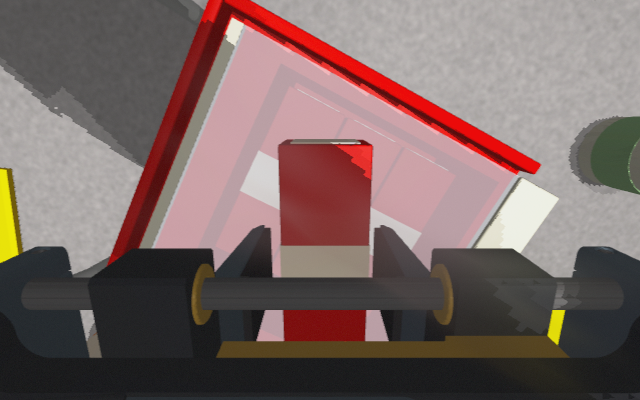

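```bash
python3 -m inch '[{"travel":[0,0,0],"turn":[0,0,0],"fingers":255},{"travel":[0,0,0],"turn":[0,0,0],"fingers":255},{"travel":[0,0,0],"turn":[0,0,0],"fingers":255},{"travel":[0,0,0],"turn":[0,0,0],"fingers":255},{"travel":[0,0,0],"turn":[0,0,0],"fingers":255},{"travel":[0,0,10],"turn":[0,0,0],"fingers":255},{"travel":[0,0,20],"turn":[0,0,0],"fingers":255},{"travel":[0,0,30],"turn":[0,0,0],"fingers":255},{"travel":[0,0,20],"turn":[0,0,0],"fingers":255},{"travel":[0,0,0],"turn":[0,0,0],"fingers":255}]'
python3 - <<'E'
from h import *
st();im=bot.camera("wrist");cv2.imwrite("pics/w4.png",im[:,:,::-1])
E
```

```text
t: 6.55
eef_pos: [0.5202, -0.1542, 0.3944]
eef_rot: [-0.001, 0.48, 0.877, 0.0]
ft_force: [-0.1, -0.5, -0.9]
grip_width: 0.0399
t 6.55 tcp [ 0.5202 -0.1542  0.3944] grasp [ 0.52   -0.1539  0.2224] z [-0.001  0.002 -1.   ] y [ 0.842  0.539 -0.   ] J [-3.310e-01  1.460e-01  2.059e+00  2.000e-03  9.390e-01 -9.020e-01] F [-0.1 -0.5 -0.9] w 0.0399
```

View pics/w4.png

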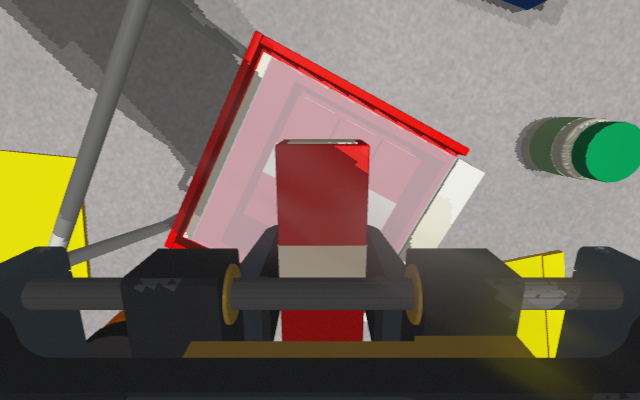

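```bash
python3 -m inch '[{"travel":[15,20,0],"turn":[0,0,-3],"fingers":255},{"travel":[28,38,0],"turn":[0,0,-4],"fingers":255},{"travel":[28,38,0],"turn":[0,0,-4],"fingers":255},{"travel":[28,38,0],"turn":[0,0,-4],"fingers":255},{"travel":[28,38,0],"turn":[0,0,-4],"fingers":255},{"travel":[28,40,0],"turn":[0,0,-4],"fingers":255},{"travel":[25,40,0],"turn":[0,0,-4],"fingers":255},{"travel":[18,38,0],"turn":[0,0,-4],"fingers":255},{"travel":[10,25,0],"turn":[0,0,-1],"fingers":255},{"travel":[4,10,0],"turn":[0,0,0],"fingers":255}]'; python3 -c "
from h import *;st()"
```

```text
t: 7.6
eef_pos: [0.7347, 0.1837, 0.3799]
eef_rot: [-0.006, 0.713, 0.701, -0.003]
ft_force: [-0.4, -0.1, -0.8]
grip_width: 0.0397
t 7.6 tcp [0.7347 0.1837 0.3799] grasp [0.7324 0.1844 0.2079] z [-0.014  0.004 -1.   ] y [ 1.    -0.016 -0.014] J [0.213 0.493 1.616 0.008 1.044 0.226] F [-0.4 -0.1 -0.8] w 0.0397
```

```bash
python3 -m inch '[{"travel":[0,0,-20],"turn":[0,-0.8,0],"fingers":255},{"travel":[0,0,-35],"turn":[0,0,0],"fingers":255},{"travel":[0,0,-40],"turn":[0,0,0],"fingers":255},{"travel":[0,0,-35],"turn":[0,0,0],"fingers":255},{"travel":[0,0,-20],"turn":[0,0,0],"fingers":255},{"travel":[0,0,-8],"turn":[0,0,0],"fingers":255},{"travel":[0,0,0],"turn":[0,0,0],"fingers":255},{"travel":[0,0,0],"turn":[0,0,0],"fingers":255},{"travel":[0,0,0],"turn":[0,0,0],"fingers":255},{"travel":[0,0,0],"turn":[0,0,0],"fingers":255}]'; python3 -c "
from h import *;st()"
```

```text
t: 8.6
eef_pos: [0.7336, 0.1821, 0.2157]
eef_rot: [-0.001, 0.711, 0.703, 0.002]
ft_force: [0.1, 0.0, -0.9]
grip_width: 0.0401
t 8.6 tcp [0.7336 0.1821 0.2157] grasp [0.7337 0.1827 0.0437] z [ 0.001  0.004 -1.   ] y [ 1.    -0.012  0.001] J [0.212 0.689 1.651 0.005 0.8   0.221] F [ 0.1  0.  -0.9] w 0.0401
```

```bash
python3 -m inch '[{"travel":[0,0,-8],"turn":[0,0,0],"fingers":255},{"travel":[0,0,-6],"turn":[0,0,0],"fingers":255},{"travel":[0,0,-4],"turn":[0,0,0],"fingers":255},{"travel":[0,0,-2],"turn":[0,0,0],"fingers":255},{"travel":[0,0,-1],"turn":[0,0,0],"fingers":255},{"travel":[0,0,0],"turn":[0,0,0],"fingers":255},{"travel":[0,0,0],"turn":[0,0,0],"fingers":150},{"travel":[0,0,0],"turn":[0,0,0],"fingers":80},{"travel":[0,0,0],"turn":[0,0,0],"fingers":80},{"travel":[0,0,0],"turn":[0,0,0],"fingers":80}]'; python3 -c "
from h import *;st()"
```

```text
t: 9.6
eef_pos: [0.7345, 0.1824, 0.1954]
eef_rot: [-0.0, 0.711, 0.703, 0.003]
ft_force: [-0.0, 0.5, -0.0]
grip_width: 0.0604
t 9.6 tcp [0.7345 0.1824 0.1954] grasp [0.7352 0.1831 0.0234] z [ 0.004  0.004 -1.   ] y [ 1.    -0.012  0.004] J [0.212 0.718 1.647 0.005 0.772 0.22 ] F [-0.   0.5 -0. ] w 0.0604
```

```bash
python3 -m inch '[{"travel":[0,0,20],"turn":[0,0,0],"fingers":40},{"travel":[0,0,45],"turn":[0,0,0],"fingers":0},{"travel":[0,0,45],"turn":[0,0,-8.5],"fingers":0},{"travel":[5,-10,40],"turn":[0,0,-8.5],"fingers":0},{"travel":[9,-35,20],"turn":[0,0,-8.5],"fingers":0},{"travel":[9,-45,0],"turn":[0,0,-8.5],"fingers":0},{"travel":[9,-45,0],"turn":[0,0,-8.5],"fingers":0},{"travel":[9,-45,0],"turn":[0,0,-8.5],"fingers":0},{"travel":[9,-45,0],"turn":[0,0,-8.5],"fingers":0},{"travel":[9,-45,0],"turn":[0,0,-8.5],"fingers":0}]'
python3 - <<'E'
from h import *
st();im=bot.camera("scene");cv2.imwrite("pics/s1.png",im[:,:,::-1])
E
```

```text
t: 10.6
eef_pos: [0.792, -0.0916, 0.39]
eef_rot: [0.003, 0.984, 0.177, 0.009]
ft_force: [-0.0, 0.2, -0.2]
grip_width: 0.0913
t 10.6 tcp [ 0.792  -0.0916  0.39  ] grasp [ 0.7954 -0.092   0.2181] z [ 0.019 -0.002 -1.   ] y [ 0.348 -0.937  0.009] J [-0.144  0.54   1.524  0.     1.058  1.07 ] F [-0.   0.2 -0.2] w 0.0913
```

View pics/s1.png

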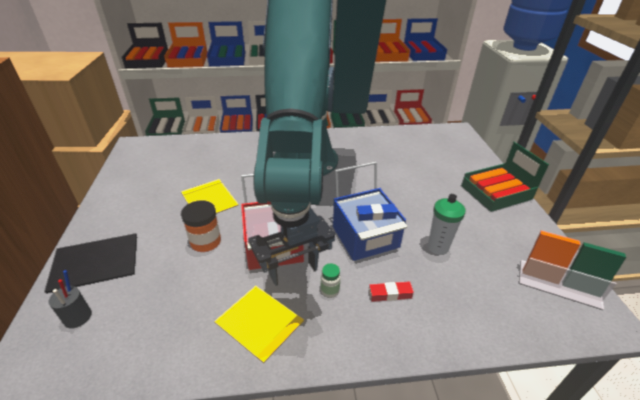

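```bash
python3 -m inch '[{"travel":[2,-6,0],"turn":[0,0,-7.4],"fingers":0},{"travel":[2,-4,0],"turn":[0,0,-7.3],"fingers":0},{"travel":[2,-4,0],"turn":[-0.8,8.4,0],"fingers":0},{"travel":[2,-4,0],"turn":[-0.8,8.4,0],"fingers":0},{"travel":[2,-2,0],"turn":[-0.8,8.4,0],"fingers":0},{"travel":[0,0,0],"turn":[-0.8,8.4,0],"fingers":0},{"travel":[0,0,0],"turn":[-0.8,8.4,0],"fingers":0},{"travel":[0,0,0],"turn":[-0.4,4.0,0],"fingers":0},{"travel":[0,0,0],"turn":[0,0,0],"fingers":0},{"travel":[0,0,0],"turn":[0,0,0],"fingers":0}]'
python3 - <<'E'
from h import *
st();im=bot.camera("wrist");cv2.imwrite("pics/w5.png",im[:,:,::-1])
E
```

```text
t: 11.65
eef_pos: [0.802, -0.1234, 0.4082]
eef_rot: [0.031, 0.92, 0.033, -0.389]
ft_force: [0.1, 0.2, -0.0]
grip_width: 0.091
t 11.65 tcp [ 0.802  -0.1234  0.4082] grasp [ 0.6792 -0.1375  0.2886] z [-0.714 -0.082 -0.695] y [ 0.084 -0.996  0.031] J [-0.162  0.655  1.352 -0.21   1.91   1.348] F [ 0.1  0.2 -0. ] w 0.091
```

View pics/w5.png

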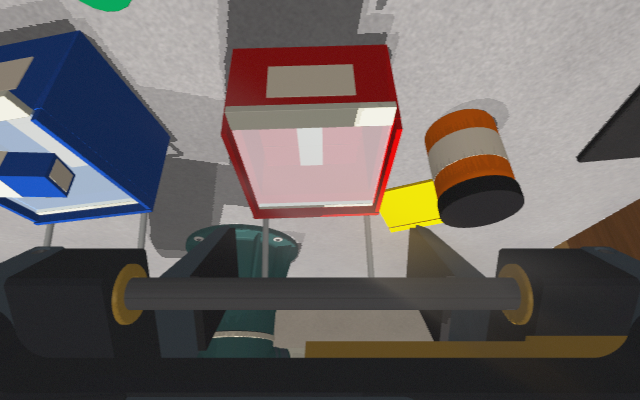

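Run:
```python
from h import *
p=bot.camera_params("wrist");bot.camera("wrist")
for n,z in(("lid_red_lip",.11),("lid_red",.11),("bin_red",0.)):
    for r in bot.pinpoint("wrist",n)[:2]: print(n,np.round(r["uv"],1),round(r["score"],2),atz("wrist",r["uv"],z,p).round(4))
for f in(.112,.09):
  for y in(77,-77):
    X=np.array([.5058,-.1477,.11])+f*np.array([.995,.099,0])+y/1000*np.array([.099,-.995,0]);print(f,y,X.round(3),proj("wrist",X,p).round(1))
a=cv2.imread("pics/w5.png")[30:230,200:440];cv2.imwrite("pics/w5c.png",cv2.resize(a,None,fx=3,fy=3,interpolation=cv2.INTER_CUBIC))
```

```text
lid_red_lip [307.7 103.2] 0.95 [ 0.6121 -0.1354  0.11  ]
lid_red_lip [423.7 221.3] 0.8 [ 0.3766 -0.3269  0.11  ]
lid_red [313.8 163.3] 0.98 [ 0.5209 -0.1467  0.11  ]
lid_red [421.3 208.1] 0.95 [ 0.4188 -0.3084  0.11  ]
bin_red [308.6 107.4] 0.86 [ 0.4975 -0.1433  0.    ]
0.112 77 [ 0.625 -0.213  0.11 ] [395.5  96. ]
0.112 -77 [ 0.61 -0.06  0.11] [223.1 101.9]
0.09 77 [ 0.603 -0.215  0.11 ] [391.5 113.7]
0.09 -77 [ 0.588 -0.062  0.11 ] [229.3 119.3]
```

View pics/w5c.png

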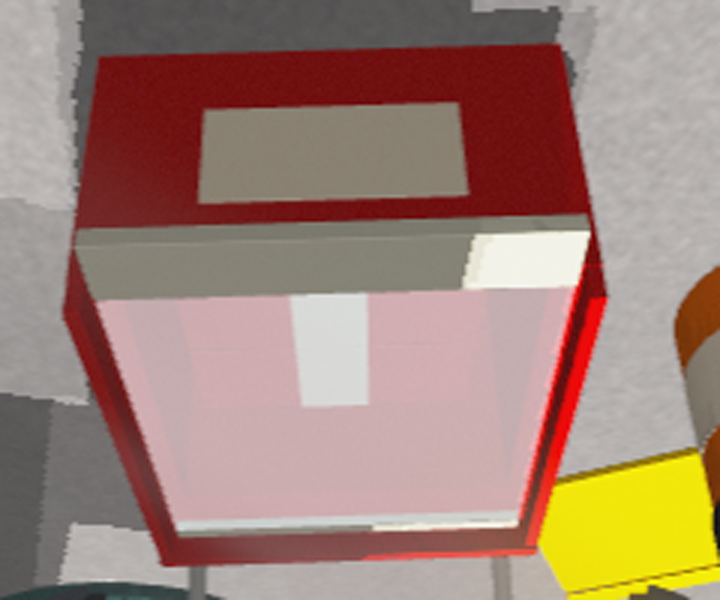

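```bash
python3 -m inch '[{"travel":[0,0,-20],"turn":[1.8,0.2,0],"fingers":0},{"travel":[0,0,-35],"turn":[0,0,0],"fingers":0},{"travel":[0,0,-40],"turn":[0,0,0],"fingers":0},{"travel":[0,0,-40],"turn":[0,0,0],"fingers":0},{"travel":[0,0,-30],"turn":[0,0,0],"fingers":0},{"travel":[0,0,-15],"turn":[0,0,0],"fingers":0},{"travel":[0,0,-5],"turn":[0,0,0],"fingers":0},{"travel":[0,0,0],"turn":[0,0,0],"fingers":0},{"travel":[0,0,0],"turn":[0,0,0],"fingers":0},{"travel":[0,0,0],"turn":[0,0,0],"fingers":0}]'
python3 - <<'E'
from h import *
st();im=bot.camera("side");cv2.imwrite("pics/d2.png",cv2.resize(im[150:370,230:470,::-1],None,fx=2.7,fy=2.7,interpolation=cv2.INTER_CUBIC))
E
```

```text
t: 12.9
eef_pos: [0.7999, -0.1233, 0.2128]
eef_rot: [0.011, 0.92, 0.04, -0.389]
ft_force: [0.3, 0.6, 0.2]
grip_width: 0.0913
t 12.9 tcp [ 0.7999 -0.1233  0.2128] grasp [ 0.677  -0.1322  0.0928] z [-0.715 -0.052 -0.698] y [ 0.083 -0.997 -0.011] J [-0.165  0.861  1.384 -0.171  1.679  1.37 ] F [0.3 0.6 0.2] w 0.0913
```

View pics/d2.png

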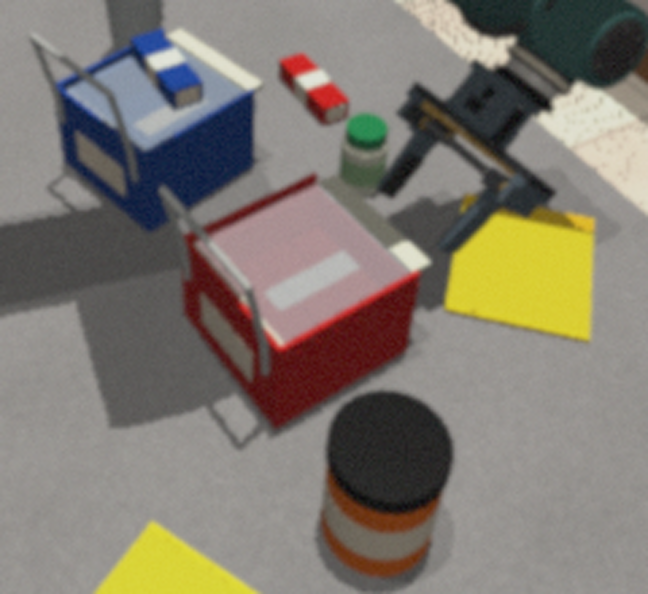

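```bash
python3 -m inch '[{"travel":[0,0,-8],"turn":[0,0,0],"fingers":0},{"travel":[-15,-1,0],"turn":[0,0,0],"fingers":0},{"travel":[-15,-1,0],"turn":[0,0,0],"fingers":0},{"travel":[-10,-1,0],"turn":[0,0,0],"fingers":0},{"travel":[-4,0,0],"turn":[0,0,0],"fingers":0},{"travel":[0,0,0],"turn":[0,0,0],"fingers":0},{"travel":[0,0,0],"turn":[0,0,0],"fingers":0},{"travel":[0,0,4],"turn":[0,0,0],"fingers":0},{"travel":[0,0,4],"turn":[0,0,0],"fingers":0},{"travel":[0,0,0],"turn":[0,0,0],"fingers":0}]'
python3 - <<'E'
from h import *
st();im=bot.camera("side");cv2.imwrite("pics/d3.png",cv2.resize(im[150:370,230:470,::-1],None,fx=2.7,fy=2.7,interpolation=cv2.INTER_CUBIC))
E
```

```text
t: 13.95
eef_pos: [0.7571, -0.1264, 0.2164]
eef_rot: [0.012, 0.922, 0.04, -0.385]
ft_force: [-0.8, -0.1, 0.4]
grip_width: 0.091
t 13.95 tcp [ 0.7571 -0.1264  0.2164] grasp [ 0.6351 -0.1355  0.0955] z [-0.709 -0.053 -0.703] y [ 0.083 -0.996 -0.009] J [-0.178  0.801  1.492 -0.179  1.623  1.37 ] F [-0.8 -0.1  0.4] w 0.091
```

View pics/d3.png

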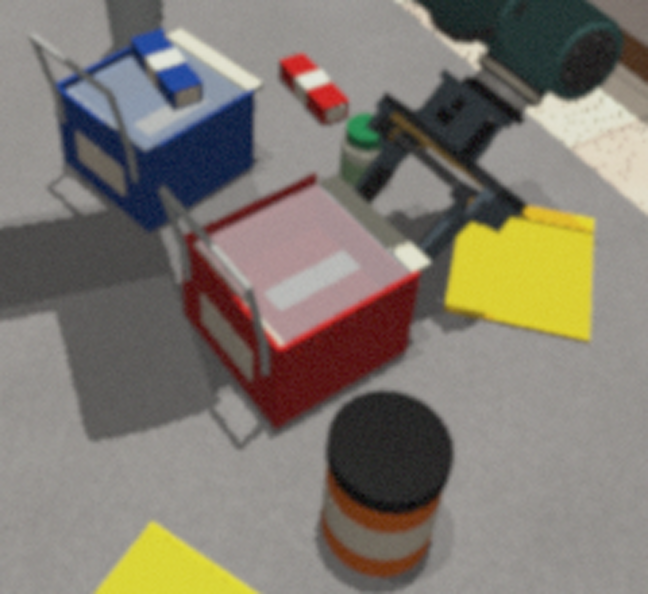

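```bash
python3 -m inch '[{"travel":[0,0,-7],"turn":[0,0,0],"fingers":0},{"travel":[-6,-1,0],"turn":[0,0,0],"fingers":0},{"travel":[-4,0,0],"turn":[0,0,0],"fingers":0},{"travel":[0,0,0],"turn":[0,0,0],"fingers":0},{"travel":[0,0,4],"turn":[0,0,0],"fingers":0},{"travel":[0,0,4],"turn":[0,0,0],"fingers":0},{"travel":[0,0,4],"turn":[0,0,0],"fingers":0},{"travel":[0,0,4],"turn":[0,0,0],"fingers":0},{"travel":[0,0,4],"turn":[0,0,0],"fingers":0},{"travel":[0,0,0],"turn":[0,0,0],"fingers":0}]'
python3 - <<'E'
from h import *
st();im=bot.camera("side");cv2.imwrite("pics/d4.png",cv2.resize(im[150:370,230:470,::-1],None,fx=2.7,fy=2.7,interpolation=cv2.INTER_CUBIC))
E
```

```text
t: 15.0
eef_pos: [0.7462, -0.1274, 0.2303]
eef_rot: [0.012, 0.922, 0.04, -0.385]
ft_force: [0.6, 0.1, -0.8]
grip_width: 0.0912
t 15.0 tcp [ 0.7462 -0.1274  0.2303] grasp [ 0.6242 -0.1365  0.1093] z [-0.709 -0.053 -0.703] y [ 0.083 -0.996 -0.009] J [-0.181  0.769  1.52  -0.181  1.626  1.366] F [ 0.6  0.1 -0.8] w 0.0912
```

View pics/d4.png

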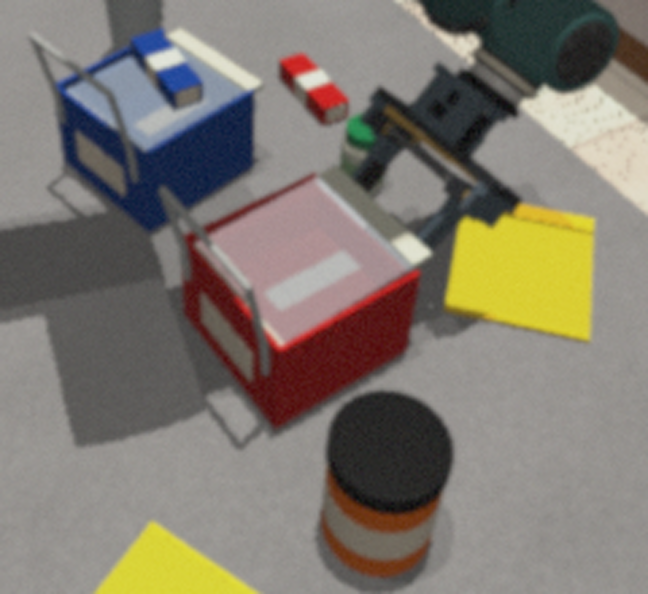

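```bash
python3 -m inch '[{"travel":[-2,0,12],"turn":[0,0,0],"fingers":0},{"travel":[-4,0,12],"turn":[0,0,0],"fingers":0},{"travel":[-5,-1,12],"turn":[0,0,0],"fingers":0},{"travel":[-5,0,12],"turn":[0,0,0],"fingers":0},{"travel":[-6,-1,11],"turn":[0,0,0],"fingers":0},{"travel":[-6,-1,11],"turn":[0,0,0],"fingers":0},{"travel":[-4,0,6],"turn":[0,0,0],"fingers":0},{"travel":[0,0,0],"turn":[0,0,0],"fingers":0},{"travel":[0,0,0],"turn":[0,0,0],"fingers":0},{"travel":[0,0,0],"turn":[0,0,0],"fingers":0}]'
python3 - <<'E'
from h import *
st();im=bot.camera("side");cv2.imwrite("pics/d5.png",cv2.resize(im[100:320,230:470,::-1],None,fx=2.7,fy=2.7,interpolation=cv2.INTER_CUBIC))
im=bot.camera("wrist");cv2.imwrite("pics/w6.png",im[:,:,::-1])
E
```

```text
t: 16.05
eef_pos: [0.7109, -0.1307, 0.3143]
eef_rot: [0.012, 0.922, 0.04, -0.384]
ft_force: [0.2, -0.2, -0.7]
grip_width: 0.0909
t 16.05 tcp [ 0.7109 -0.1307  0.3143] grasp [ 0.5891 -0.1398  0.1931] z [-0.708 -0.053 -0.704] y [ 0.083 -0.997 -0.009] J [-0.194  0.619  1.6   -0.191  1.692  1.344] F [ 0.2 -0.2 -0.7] w 0.0909
```

View pics/d5.png

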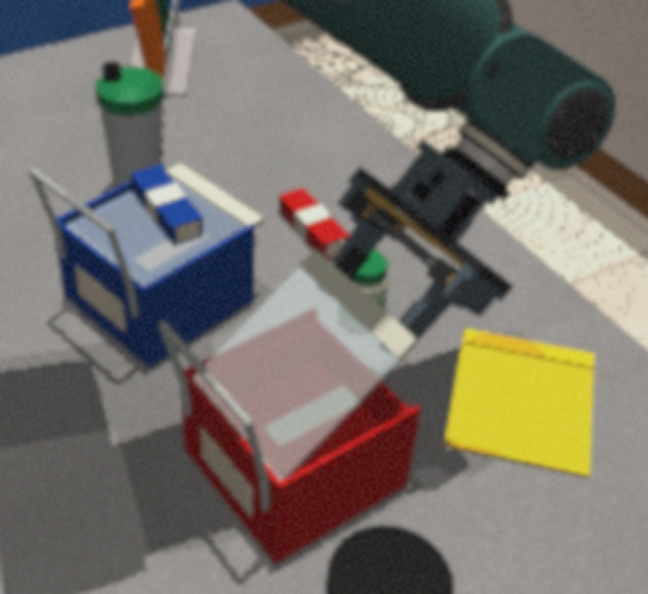

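View pics/w6.png

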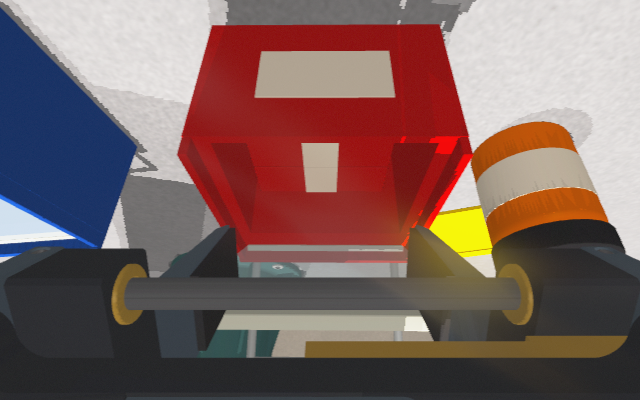

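```bash
python3 -m inch '[{"travel":[-7,-1,11],"turn":[0,0,0],"fingers":0},{"travel":[-9,-1,11],"turn":[0,0,0],"fingers":0},{"travel":[-9,-1,9],"turn":[0,0,0],"fingers":0},{"travel":[-10,-1,9],"turn":[0,0,0],"fingers":0},{"travel":[-10,-1,8],"turn":[0,0,0],"fingers":0},{"travel":[-10,-1,6],"turn":[0,0,0],"fingers":0},{"travel":[-5,0,3],"turn":[0,0,0],"fingers":0},{"travel":[0,0,0],"turn":[0,0,0],"fingers":0},{"travel":[0,0,0],"turn":[0,0,0],"fingers":0},{"travel":[0,0,0],"turn":[0,0,0],"fingers":0}]'
python3 - <<'E'
from h import *
st();im=bot.camera("side");cv2.imwrite("pics/d6.png",cv2.resize(im[100:320,230:470,::-1],None,fx=2.7,fy=2.7,interpolation=cv2.INTER_CUBIC))
E
```

```text
t: 17.15
eef_pos: [0.6446, -0.1372, 0.376]
eef_rot: [0.012, 0.922, 0.04, -0.385]
ft_force: [-0.3, 0.1, 0.0]
grip_width: 0.0917
t 17.15 tcp [ 0.6446 -0.1372  0.376 ] grasp [ 0.5228 -0.1463  0.2549] z [-0.708 -0.053 -0.704] y [ 0.083 -0.997 -0.009] J [-0.221  0.456  1.729 -0.21   1.721  1.316] F [-0.3  0.1  0. ] w 0.0917
```

View pics/d6.png

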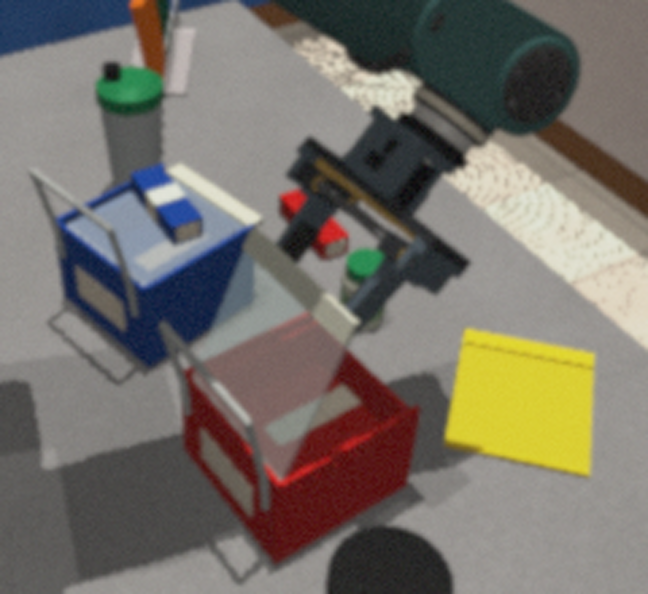

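```bash
python3 -m inch '[{"travel":[-7,-1,3],"turn":[0,0,0],"fingers":0},{"travel":[-10,-1,4],"turn":[0,0,0],"fingers":0},{"travel":[-10,-1,3],"turn":[0,0,0],"fingers":0},{"travel":[-10,-1,2],"turn":[0,0,0],"fingers":0},{"travel":[-7,-1,1],"turn":[0,0,0],"fingers":0},{"travel":[-3,0,0],"turn":[0,0,0],"fingers":0},{"travel":[0,0,0],"turn":[0,0,0],"fingers":0},{"travel":[0,0,0],"turn":[0,0,0],"fingers":0},{"travel":[0,0,0],"turn":[0,0,0],"fingers":0},{"travel":[0,0,0],"turn":[0,0,0],"fingers":0}]'
python3 - <<'E'
from h import *
st();im=bot.camera("side");cv2.imwrite("pics/d7.png",cv2.resize(im[100:320,230:470,::-1],None,fx=2.7,fy=2.7,interpolation=cv2.INTER_CUBIC))
E
```

```text
t: 18.2
eef_pos: [0.5934, -0.1426, 0.3894]
eef_rot: [0.012, 0.922, 0.04, -0.385]
ft_force: [-1.0, -0.9, -0.4]
grip_width: 0.0914
t 18.2 tcp [ 0.5934 -0.1426  0.3894] grasp [ 0.4715 -0.1516  0.2685] z [-0.709 -0.053 -0.703] y [ 0.083 -0.997 -0.009] J [-0.245  0.368  1.83  -0.227  1.706  1.299] F [-1.  -0.9 -0.4] w 0.0914
```

View pics/d7.png

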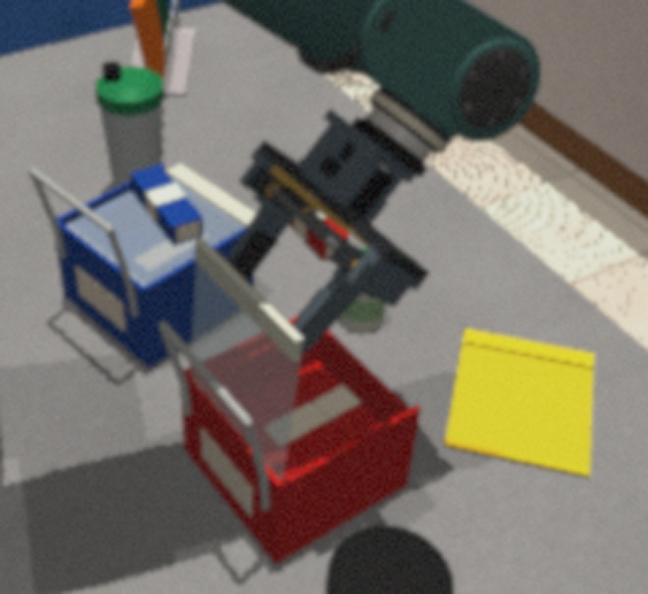

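```bash
python3 -m inch '[{"travel":[-5,0,0],"turn":[0,0,0],"fingers":0},{"travel":[-5,-1,0],"turn":[0,0,0],"fingers":0},{"travel":[-5,0,0],"turn":[0,0,0],"fingers":0},{"travel":[-5,-1,0],"turn":[0,0,0],"fingers":0},{"travel":[-5,0,0],"turn":[0,0,0],"fingers":0},{"travel":[-5,-1,0],"turn":[0,0,0],"fingers":0},{"travel":[-4,0,0],"turn":[0,0,0],"fingers":0},{"travel":[-3,0,0],"turn":[0,0,0],"fingers":0},{"travel":[0,0,0],"turn":[0,0,0],"fingers":0},{"travel":[0,0,0],"turn":[0,0,0],"fingers":0}]'
python3 - <<'E'
from h import *
st();im=bot.camera("side");cv2.imwrite("pics/d8.png",cv2.resize(im[100:320,230:470,::-1],None,fx=2.7,fy=2.7,interpolation=cv2.INTER_CUBIC))
E
```

```text
t: 19.25
eef_pos: [0.5529, -0.1458, 0.3893]
eef_rot: [0.012, 0.922, 0.04, -0.385]
ft_force: [1.1, 0.2, 0.3]
grip_width: 0.0909
t 19.25 tcp [ 0.5529 -0.1458  0.3893] grasp [ 0.4308 -0.1548  0.2684] z [-0.709 -0.053 -0.703] y [ 0.083 -0.997 -0.009] J [-0.266  0.311  1.91  -0.241  1.679  1.288] F [1.1 0.2 0.3] w 0.0909
```

View pics/d8.png

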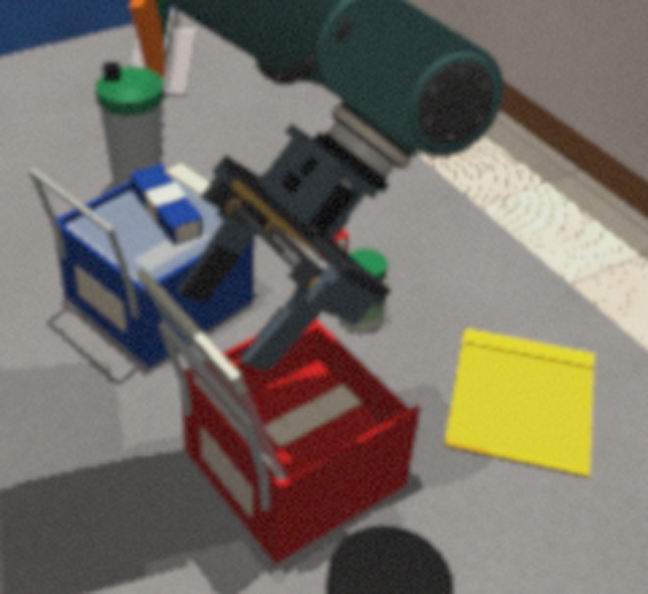

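```bash
python3 -m inch '[{"travel":[15,1,5],"turn":[0,0,0],"fingers":0},{"travel":[35,3,10],"turn":[0,0,0],"fingers":0},{"travel":[40,4,10],"turn":[0,0,0],"fingers":0},{"travel":[35,10,0],"turn":[0.8,-8.4,0],"fingers":0},{"travel":[20,30,0],"turn":[0.8,-8.4,0],"fingers":0},{"travel":[10,35,0],"turn":[0.8,-8.4,0],"fingers":0},{"travel":[5,35,0],"turn":[0.8,-8.4,0],"fingers":0},{"travel":[0,35,0],"turn":[0.8,-8.4,0],"fingers":0},{"travel":[0,35,0],"turn":[0.3,-3.0,0],"fingers":0},{"travel":[0,30,0],"turn":[0,0,8],"fingers":0}]'
python3 - <<'E'
from h import *
st();im=bot.camera("side");cv2.imwrite("pics/d9.png",cv2.resize(im[100:320,230:470,::-1],None,fx=2.7,fy=2.7,interpolation=cv2.INTER_CUBIC))
E
```

```text
t: 20.3
eef_pos: [0.7204, 0.0776, 0.4144]
eef_rot: [-0.011, 0.993, 0.114, 0.008]
ft_force: [-0.3, -0.2, 0.2]
grip_width: 0.0911
t 20.3 tcp [0.7204 0.0776 0.4144] grasp [0.7226 0.0817 0.2425] z [ 0.013  0.024 -1.   ] y [ 0.227 -0.974 -0.02 ] J [0.073 0.405 1.678 0.026 1.044 1.402] F [-0.3 -0.2  0.2] w 0.0911
```

View pics/d9.png

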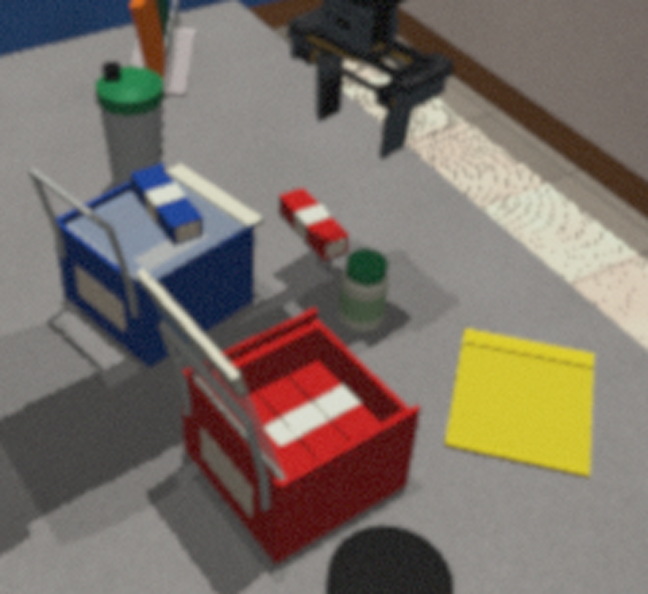

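```bash
python3 -m inch '[{"travel":[3,15,0],"turn":[-1.4,0.7,8],"fingers":0},{"travel":[3,25,0],"turn":[0,0,8.4],"fingers":0},{"travel":[3,25,0],"turn":[0,0,8.4],"fingers":0},{"travel":[3,15,0],"turn":[0,0,8.4],"fingers":0},{"travel":[2,8,0],"turn":[0,0,8.4],"fingers":0},{"travel":[0,3,0],"turn":[0,0,8.4],"fingers":0},{"travel":[0,0,0],"turn":[0,0,8.4],"fingers":0},{"travel":[0,0,0],"turn":[0,0,8.4],"fingers":0},{"travel":[0,0,0],"turn":[0,0,6],"fingers":0},{"travel":[0,0,0],"turn":[0,0,0],"fingers":0}]'
python3 - <<'E'
from h import *
st()
p=bot.camera_params("wrist");im=bot.camera("wrist");cv2.imwrite("pics/w7.png",im[:,:,::-1])
for x in bot.cut_out("wrist","carton_red")[:2]:
    m=x["region"].astype(np.uint8);print(x["score"],m.sum())
    c,_=cv2.findContours(m,0,2);b=cv2.minAreaRect(max(c,key=cv2.contourArea));q=cv2.boxPoints(b);print(q.round(1).tolist());print([atz("wrist",u,.03,p)[:2].round(4).tolist() for u in q],atz("wrist",b[0],.03,p))
E
```

```text
t: 21.35
eef_pos: [0.7356, 0.1788, 0.4126]
eef_rot: [0.0, 0.717, 0.697, -0.003]
ft_force: [0.0, 0.6, -0.2]
grip_width: 0.0912
t 21.35 tcp [0.7356 0.1788 0.4126] grasp [0.7348 0.1779 0.2406] z [-0.005 -0.005 -1.   ] y [ 1.    -0.028 -0.005] J [ 0.208  0.459  1.603 -0.004  1.085  0.237] F [ 0.   0.6 -0.2] w 0.0912
0.85 4120
[[303.29998779296875, 119.19999694824219], [340.8999938964844, 118.30000305175781], [343.6000061035156, 230.6999969482422], [305.8999938964844, 231.60000610351562]]
[[0.7155, 0.2458], [0.7542, 0.2456], [0.7555, 0.1235], [0.7133, 0.1236]] [0.73464887 0.18733932 0.03      ]
```

View pics/w7.png

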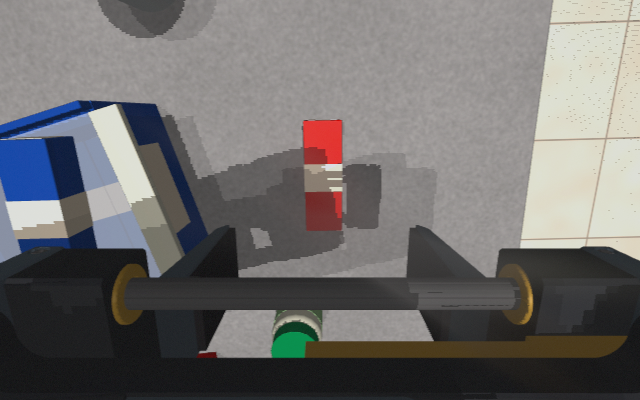

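```bash
python3 -m inch '[{"travel":[0,5,-20],"turn":[0.3,-0.3,0.8],"fingers":0},{"travel":[0,0,-40],"turn":[0,0,0],"fingers":0},{"travel":[0,0,-45],"turn":[0,0,0],"fingers":0},{"travel":[0,0,-45],"turn":[0,0,0],"fingers":0},{"travel":[0,0,-30],"turn":[0,0,0],"fingers":0},{"travel":[0,0,-15],"turn":[0,0,0],"fingers":0},{"travel":[0,0,-4],"turn":[0,0,0],"fingers":0},{"travel":[0,0,0],"turn":[0,0,0],"fingers":0},{"travel":[0,0,0],"turn":[0,0,0],"fingers":0},{"travel":[0,0,0],"turn":[0,0,0],"fingers":0}]'
python3 - <<'E'
from h import *
st();im=bot.camera("wrist");cv2.imwrite("pics/w8.png",im[:,:,::-1])
E
```

```text
t: 22.45
eef_pos: [0.7374, 0.1836, 0.2135]
eef_rot: [0.002, 0.722, 0.692, 0.005]
ft_force: [0.3, 0.6, 0.2]
grip_width: 0.0914
t 22.45 tcp [0.7374 0.1836 0.2135] grasp [0.7391 0.1841 0.0415] z [ 0.01   0.003 -1.   ] y [ 0.999 -0.043  0.01 ] J [2.130e-01 6.960e-01 1.643e+00 1.000e-03 7.920e-01 2.560e-01] F [0.3 0.6 0.2] w 0.0914
```

View pics/w8.png

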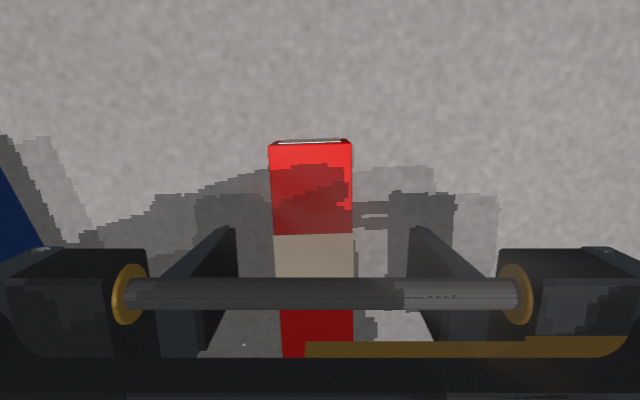

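```bash
python3 -m inch '[{"travel":[-3,0,-8],"turn":[0,0.6,1.7],"fingers":0},{"travel":[0,0,-6],"turn":[0,0,0],"fingers":0},{"travel":[0,0,-3],"turn":[0,0,0],"fingers":0},{"travel":[0,0,0],"turn":[0,0,0],"fingers":0},{"travel":[0,0,0],"turn":[0,0,0],"fingers":255},{"travel":[0,0,0],"turn":[0,0,0],"fingers":255},{"travel":[0,0,0],"turn":[0,0,0],"fingers":255},{"travel":[0,0,0],"turn":[0,0,0],"fingers":255},{"travel":[0,0,0],"turn":[0,0,0],"fingers":255},{"travel":[0,0,0],"turn":[0,0,0],"fingers":255}]'; python3 -c "
from h import *;st()"
```

```text
t: 23.5
eef_pos: [0.7363, 0.184, 0.2011]
eef_rot: [0.001, 0.712, 0.702, 0.004]
ft_force: [0.2, -0.1, 0.7]
grip_width: 0.0462
t 23.5 tcp [0.7363 0.184  0.2011] grasp [0.7375 0.1848 0.0291] z [ 0.007  0.004 -1.   ] y [ 1.    -0.015  0.007] J [0.214 0.712 1.643 0.004 0.779 0.226] F [ 0.2 -0.1  0.7] w 0.0462
```

```bash
python3 -m inch '[{"travel":[0,0,0],"turn":[0,0,0],"fingers":255},{"travel":[0,0,0],"turn":[0,0,0],"fingers":255},{"travel":[0,0,0],"turn":[0,0,0],"fingers":255},{"travel":[0,0,15],"turn":[0,-0.4,0],"fingers":255},{"travel":[0,0,35],"turn":[0,0,1],"fingers":255},{"travel":[0,0,45],"turn":[0,0,1],"fingers":255},{"travel":[0,0,45],"turn":[0,0,1],"fingers":255},{"travel":[0,-10,35],"turn":[0,0,1],"fingers":255},{"travel":[-5,-30,10],"turn":[0,0,1],"fingers":255},{"travel":[-10,-40,0],"turn":[0,0,1],"fingers":255}]'; python3 -c "
from h import *;st()"
```

```text
t: 24.5
eef_pos: [0.7193, 0.1055, 0.3988]
eef_rot: [0.005, 0.672, 0.741, 0.008]
ft_force: [0.3, -0.0, -2.6]
grip_width: 0.0399
t 24.5 tcp [0.7193 0.1055 0.3988] grasp [0.7223 0.1064 0.2269] z [ 0.018  0.005 -1.   ] y [0.995 0.097 0.018] J [0.113 0.424 1.681 0.004 1.018 0.014] F [ 0.3 -0.  -2.6] w 0.0399
```

```bash
python3 -m inch '[{"travel":[-20,-35,0],"turn":[0,1,0],"fingers":255},{"travel":[-25,-38,0],"turn":[0,0,0],"fingers":255},{"travel":[-27,-38,0],"turn":[0,0,0],"fingers":255},{"travel":[-27,-38,0],"turn":[0,0,0],"fingers":255},{"travel":[-25,-36,0],"turn":[0,0,0],"fingers":255},{"travel":[-22,-28,0],"turn":[0,0,0],"fingers":255},{"travel":[-14,-15,0],"turn":[0,0,0],"fingers":255},{"travel":[-5,-5,0],"turn":[0,0,0],"fingers":255},{"travel":[0,0,0],"turn":[0,0,0],"fingers":255},{"travel":[0,0,0],"turn":[0,0,0],"fingers":255}]'
python3 - <<'E'
from h import *
st()
p=bot.camera_params("wrist");im=bot.camera("wrist").copy()
f=np.array([.995,.099,0]);b=np.array([.5058,-.1477,0]);l=np.array([.099,-.995,0])
for fx,ly in((84,70),(84,-70),(-45,-70),(-45,70)):
    print(fx,ly,proj("wrist",b+f*fx/1000+l*ly/1000+[0,0,.11],p).round(1))
cv2.imwrite("pics/w9.png",im[:,:,::-1])
im=bot.camera("scene");cv2.imwrite("pics/s9.png",cv2.resize(im[130:330,180:440,::-1],None,fx=3,fy=3,interpolation=cv2.INTER_CUBIC))
E
```

```text
t: 25.5
eef_pos: [0.5449, -0.1381, 0.4106]
eef_rot: [0.005, 0.673, 0.74, 0.006]
ft_force: [0.1, 0.3, -0.1]
grip_width: 0.0399
t 25.5 tcp [ 0.5449 -0.1381  0.4106] grasp [ 0.5474 -0.1378  0.2387] z [ 0.014  0.002 -1.   ] y [0.995 0.095 0.015] J [-0.291  0.154  2.014  0.007  0.96  -0.39 ] F [ 0.1  0.3 -0.1] w 0.0399
84 70 [367.1 284.3]
84 -70 [372.3 126.1]
-45 -70 [210.8 126.9]
-45 70 [224.6 285.9]
```

View pics/w9.png

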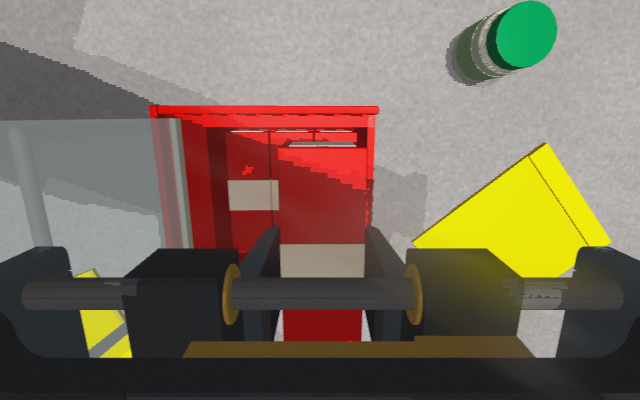

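View pics/s9.png

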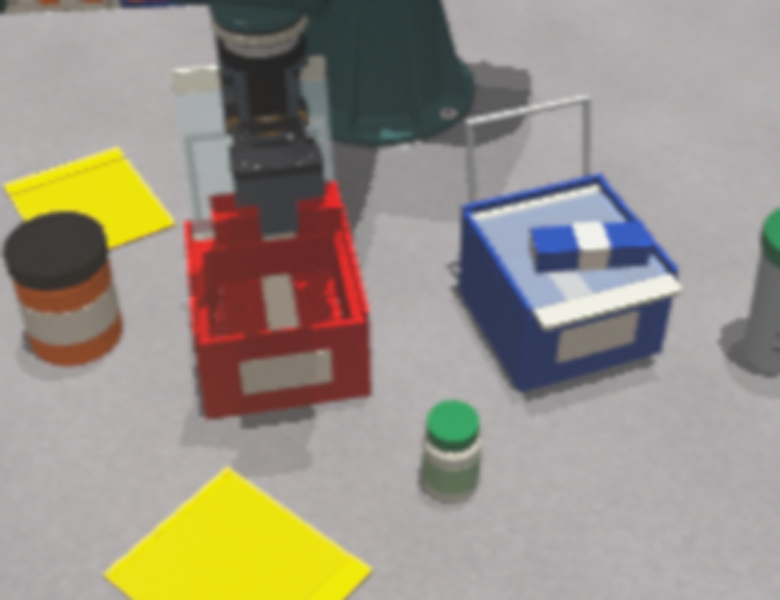

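```bash
python3 -m inch '[{"travel":[-5,-6,0],"turn":[0,0.8,0],"fingers":255},{"travel":[0,0,0],"turn":[0,0,0],"fingers":255},{"travel":[0,0,-15],"turn":[0,0,0],"fingers":255},{"travel":[0,0,-25],"turn":[0,0,0],"fingers":255},{"travel":[0,0,-25],"turn":[0,0,0],"fingers":255},{"travel":[0,0,-18],"turn":[0,0,0],"fingers":255},{"travel":[0,0,-8],"turn":[0,0,0],"fingers":255},{"travel":[0,0,0],"turn":[0,0,0],"fingers":255},{"travel":[0,0,0],"turn":[0,0,0],"fingers":255},{"travel":[0,0,0],"turn":[0,0,0],"fingers":255}]'
python3 - <<'E'
from h import *
st()
im=bot.camera("wrist");cv2.imwrite("pics/w10.png",im[:,:,::-1])
im=bot.camera("side");cv2.imwrite("pics/d10.png",cv2.resize(im[100:320,230:470,::-1],None,fx=2.7,fy=2.7,interpolation=cv2.INTER_CUBIC))
E
```

```text
t: 26.6
eef_pos: [0.5405, -0.1421, 0.3121]
eef_rot: [-0.002, 0.671, 0.741, 0.0]
ft_force: [-0.1, 0.4, -1.4]
grip_width: 0.0398
t 26.6 tcp [ 0.5405 -0.1421  0.3121] grasp [ 0.5402 -0.1416  0.1401] z [-0.002  0.003 -1.   ] y [ 0.995  0.099 -0.002] J [-0.299  0.294  2.059  0.003  0.791 -0.4  ] F [-0.1  0.4 -1.4] w 0.0398
```

View pics/w10.png

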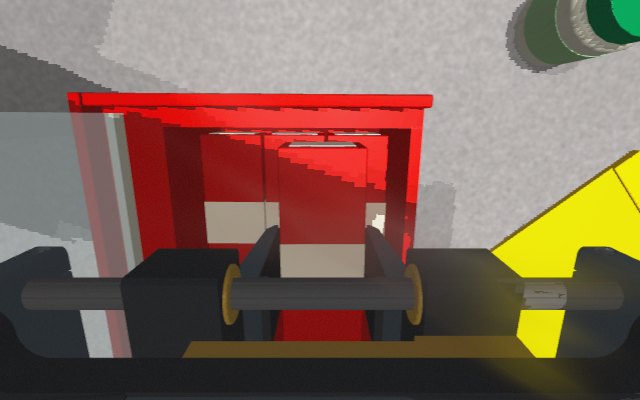

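View pics/d10.png

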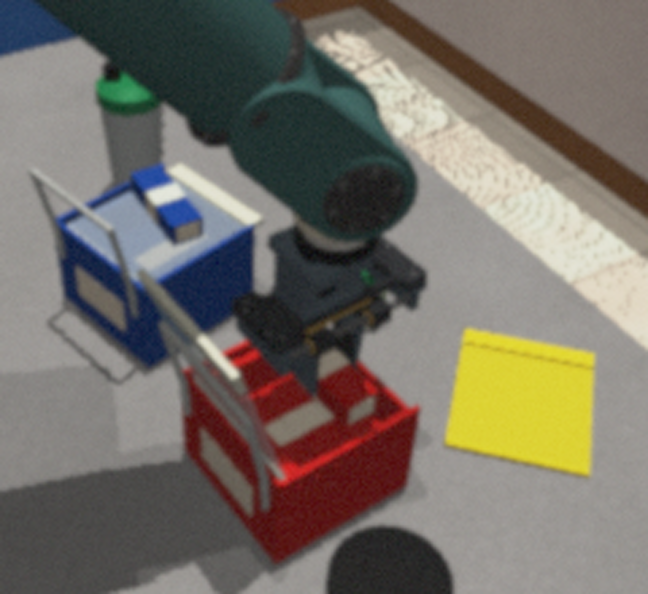

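```bash
python3 -m inch '[{"travel":[0,-2,-8],"turn":[0,0,0],"fingers":255},{"travel":[0,0,-10],"turn":[0,0,0],"fingers":255},{"travel":[0,0,-8],"turn":[0,0,0],"fingers":255},{"travel":[0,0,-6],"turn":[0,0,0],"fingers":255},{"travel":[0,0,-4],"turn":[0,0,0],"fingers":255},{"travel":[0,0,-2],"turn":[0,0,0],"fingers":255},{"travel":[0,0,0],"turn":[0,0,0],"fingers":255},{"travel":[0,0,0],"turn":[0,0,0],"fingers":255},{"travel":[0,0,0],"turn":[0,0,0],"fingers":255},{"travel":[0,0,0],"turn":[0,0,0],"fingers":255}]'
python3 - <<'E'
from h import *
st()
im=bot.camera("wrist");cv2.imwrite("pics/w11.png",im[:,:,::-1])
E
```

```text
t: 27.7
eef_pos: [0.5409, -0.1444, 0.2721]
eef_rot: [-0.0, 0.671, 0.741, 0.001]
ft_force: [-0.5, 0.1, -0.6]
grip_width: 0.0398
t 27.7 tcp [ 0.5409 -0.1444  0.2721] grasp [ 0.5409 -0.1441  0.1001] z [ 0.     0.002 -1.   ] y [0.995 0.099 0.001] J [-0.303  0.362  2.065  0.003  0.715 -0.404] F [-0.5  0.1 -0.6] w 0.0398
```

View pics/w11.png

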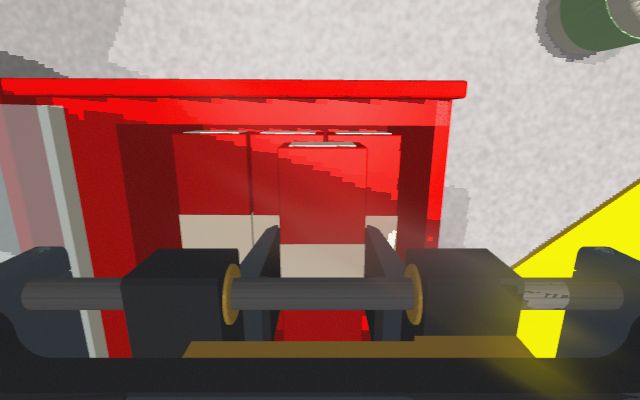

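```bash
python3 -m inch '[{"travel":[0,0,-2],"turn":[0,0,0],"fingers":255},{"travel":[0,0,-2],"turn":[0,0,0],"fingers":255},{"travel":[0,0,-1],"turn":[0,0,0],"fingers":255},{"travel":[0,0,0],"turn":[0,0,0],"fingers":255},{"travel":[0,0,0],"turn":[0,0,0],"fingers":255},{"travel":[0,0,0],"turn":[0,0,0],"fingers":255},{"travel":[0,0,0],"turn":[0,0,0],"fingers":255},{"travel":[0,0,0],"turn":[0,0,0],"fingers":255},{"travel":[0,0,0],"turn":[0,0,0],"fingers":255},{"travel":[0,0,0],"turn":[0,0,0],"fingers":255}]'
python3 - <<'E'
from h import *
for i in range(4):
    bot.camera("wrist");st()
E
```

```text
t: 28.75
eef_pos: [0.541, -0.1445, 0.2672]
eef_rot: [-0.0, 0.671, 0.741, 0.001]
ft_force: [0.6, 0.7, -0.1]
grip_width: 0.0393
t 28.8 tcp [ 0.541  -0.1445  0.2672] grasp [ 0.5412 -0.1442  0.0952] z [ 0.001  0.002 -1.   ] y [0.995 0.099 0.001] J [-0.303  0.37   2.066  0.003  0.705 -0.404] F [-0.3  0.2  0. ] w 0.0398
t 28.85 tcp [ 0.541  -0.1445  0.2672] grasp [ 0.5412 -0.1442  0.0952] z [ 0.001  0.002 -1.   ] y [0.995 0.099 0.001] J [-0.303  0.37   2.066  0.003  0.705 -0.404] F [-0.5  0.2  0.7] w 0.0398
t 28.9 tcp [ 0.541  -0.1445  0.2672] grasp [ 0.5412 -0.1442  0.0952] z [ 0.001  0.002 -1.   ] y [0.995 0.099 0.001] J [-0.303  0.37   2.066  0.003  0.705 -0.404] F [-0.1 -0.3  0.2] w 0.04
t 28.95 tcp [ 0.541  -0.1445  0.2672] grasp [ 0.5412 -0.1442  0.0952] z [ 0.001  0.002 -1.   ] y [0.995 0.099 0.001] J [-0.303  0.37   2.066  0.003  0.705 -0.404] F [ 0.1 -0.6  0.2] w 0.04
```

```bash
python3 -m inch '[{"travel":[0,0,-1],"turn":[0,0,0],"fingers":255},{"travel":[0,0,0],"turn":[0,0,0],"fingers":130},{"travel":[0,0,0],"turn":[0,0,0],"fingers":105},{"travel":[0,0,0],"turn":[0,0,0],"fingers":105},{"travel":[0,0,0],"turn":[0,0,0],"fingers":105},{"travel":[0,0,0],"turn":[0,0,0],"fingers":105},{"travel":[0,0,0],"turn":[0,0,0],"fingers":105},{"travel":[0,0,5],"turn":[0,0,0],"fingers":105},{"travel":[0,0,10],"turn":[0,0,0],"fingers":105},{"travel":[0,0,20],"turn":[0,0,0],"fingers":105}]'
python3 - <<'E'
from h import *
st()
im=bot.camera("wrist");cv2.imwrite("pics/w12.png",im[:,:,::-1])
E
```

```text
t: 29.95
eef_pos: [0.5405, -0.1444, 0.3015]
eef_rot: [-0.002, 0.671, 0.741, 0.0]
ft_force: [-0.3, 0.4, -0.0]
grip_width: 0.0539
t 29.95 tcp [ 0.5405 -0.1444  0.3015] grasp [ 0.5399 -0.1439  0.1295] z [-0.003  0.003 -1.   ] y [ 0.995  0.099 -0.003] J [-0.303  0.312  2.061  0.003  0.773 -0.404] F [-0.3  0.4 -0. ] w 0.0539
```

View pics/w12.png

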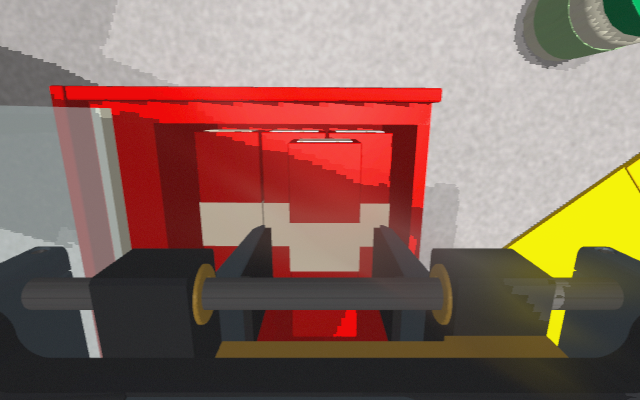

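Carton released and lying on the stock (289–361, 140–338). I'll lift clear and check everything.

```bash
python3 -m inch '[{"travel":[0,0,25],"turn":[0,0,0],"fingers":105},{"travel":[5,0,35],"turn":[0,0,0],"fingers":105},{"travel":[20,5,40],"turn":[0,0,0],"fingers":105},{"travel":[40,5,20],"turn":[0,0,0],"fingers":105},{"travel":[45,10,10],"turn":[0,0,0],"fingers":105},{"travel":[45,10,0],"turn":[0,0,0],"fingers":105},{"travel":[40,5,0],"turn":[0,0,0],"fingers":105},{"travel":[20,0,0],"turn":[0,0,0],"fingers":105},{"travel":[0,0,0],"turn":[0,0,0],"fingers":105},{"travel":[0,0,0],"turn":[0,0,0],"fingers":105}]'
python3 - <<'E'
from h import *
st()
im=bot.camera("scene");cv2.imwrite("pics/s12.png",cv2.resize(im[130:330,180:440,::-1],None,fx=3,fy=3,interpolation=cv2.INTER_CUBIC))
im=bot.camera("side");cv2.imwrite("pics/d12.png",cv2.resize(im[100:320,230:470,::-1],None,fx=2.7,fy=2.7,interpolation=cv2.INTER_CUBIC))
for n in ("tub","shaker","jar","lid_blue","carton_blue","carton_red","lid_red"):
    for c in("scene","side"):
        r=bot.pinpoint(c,n);print(n,c,[np.round(x["uv"],1).tolist() for x in r[:2]])
E
```

```text
t: 31.0
eef_pos: [0.7623, -0.1069, 0.45]
eef_rot: [0.004, 0.671, 0.741, 0.003]
ft_force: [-0.7, -0.3, 0.5]
grip_width: 0.0536
t 31.0 tcp [ 0.7623 -0.1069  0.45  ] grasp [ 0.764  -0.1069  0.278 ] z [ 0.01  0.   -1.  ] y [0.995 0.098 0.01 ] J [-0.17   0.443  1.555  0.002  1.134 -0.269] F [-0.7 -0.3  0.5] w 0.0536
tub scene [[203.9, 242.8], [327.0, 290.4]]
tub side [[366.9, 345.0]]
shaker scene [[270.4, 238.8], [439.4, 247.4]]
shaker side [[281.6, 173.6], [314.5, 238.5]]
jar scene [[329.4, 290.9], [271.0, 237.4]]
jar side [[364.6, 216.4]]
lid_blue scene [[371.0, 216.6]]
lid_blue side [[291.8, 185.0]]
carton_blue scene [[379.8, 211.4]]
carton_blue side [[291.4, 178.5]]
carton_red scene [[273.3, 240.1]]
carton_red side [[350.6, 250.9], [300.6, 217.0]]
lid_red scene [[207.2, 200.5], [265.9, 176.9]]
lid_red side [[426.0, 248.1], [314.4, 240.5]]
```

View pics/s12.png

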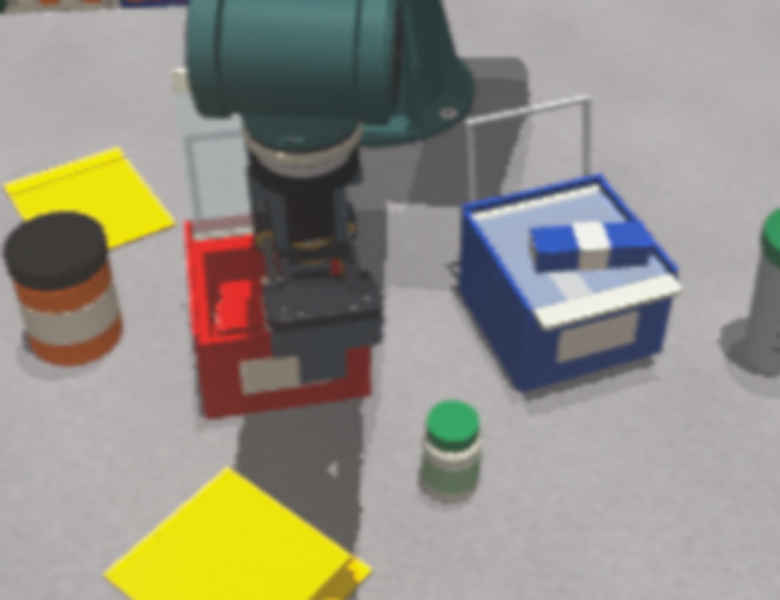

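View pics/d12.png

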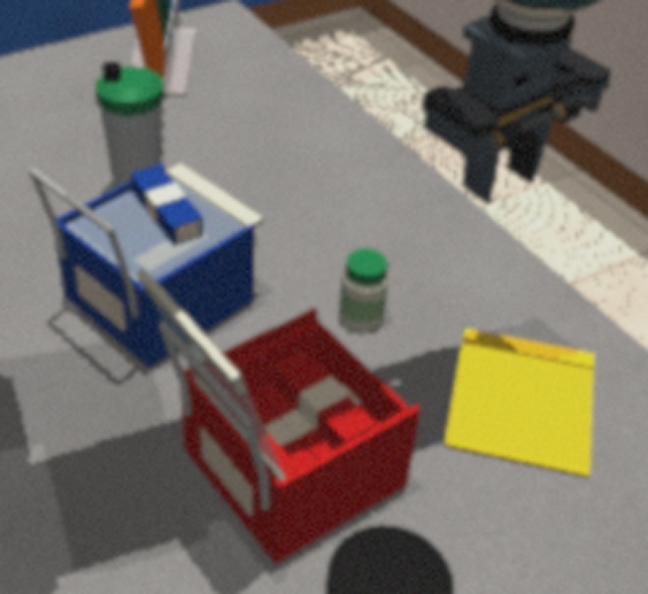

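Run:
```python
from h import *
print(tri([("scene",(273.3,240.1)),("side",(350.6,250.9))]))
print(bot.job_done())
```

```text
(array([ 0.54832609, -0.14328833,  0.06978547]), [array([ 0.3, -0.2]), array([0.3, 0.3])])
the job is handed in; nothing more can be done
None
```

The job is done and handed in at about 31 s of the 72 s allowed; no verdict was reported.

- **Carton off the lid:** I took the red carton off the red lid and set it flat on the counter in front of the blue bin.
- **Lid:** I tipped the red lid up by its lip with the tilted fingers until it leaned on the wire rest by itself. The wrist force read only 1–2 N at each check.
- **Carton in the bin:** I then laid the red carton flat on the stock and moved the arm clear.

**Last checks:**
- **Red bin:** In the side picture the lid leans on its rest and the carton lies flat. The two fixed cameras put the carton's underside at about (0.548, -0.143, 0.070) m. That is 4 mm above the stock's nominal height and 7 mm from where I released it, within the tolerances.
- **Other things:** The blue carton, blue lid, tub and jar looked unmoved, with network points within about 6 px of their first readings. In the scene view the network's top guess for the shaker was wrong (on the gripper), but its second guess and the pictures show it in place.
- **Not measured:** I judged the lid's exact lean angle and the cartons' tilts only from the pictures.

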